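# Fit the spark-arrester cassette into the bench fume extractor

## Task

The bench fume extractor stands open and its washed spark-arrester cassette lies beside it: fit it again. Swing the turn latch fully aside, pick the cassette up by its handle, tuck its tongue under the lip at the foot of the sloping intake while its head edge is still raised, then lower the head edge over the two pegs until the frame lies flat on the seat. Finally swing the latch back over the cassette to lock it in, and leave the grinding disc and the magnet lying about where they are.

Things in the scene. Friction and masses are not known exactly. Their poses are not given: they have to be found in the camera images.
- deck: Sloping intake of the grey wedge-shaped fume extractor (198 deep, 200 wide, 75 high at the lip in front, 150 behind; fixed; turned up to 0.2 rad). Origin: centre of the seat surface, 105 above the bench. x runs up the slope, away from the robot, 25 deg above level; y left, level; z square off the seat. Well x -56..44, y -66..66; side rims 5 high, inner faces y +-86. The seated cassette's frame equals this one.
- lip (a point): Foot of the inner upright face of the lip, at (-89, 0, 0) mm in the deck's frame, axes as the deck's. The lip is a folded sheet 150 wide across the foot of the seat; its roof covers 14 from this face up the slope, 3 thick, its underside 11 above the seat. The seated tongue stops 3 short of this face. Entry works with the cassette 6 to 20 deg steeper than the seat, sliding in from up the slope.
- peg_left (a point): Foot of the left peg at (57, 30, 0) mm in the deck's frame, axes as the deck's. The steel pegs, 10 in diameter and 12 high, the upper 6 tapering to 4, stand square on the seat near its head.
- peg_right (a point): Foot of the right peg, alike, at (57, -30, 0) mm in the deck's frame.
- cassette: Spark-arrester cassette: flat steel frame with dark baffle slats, 140 (x) by 160 (y) by 10 thick, 0.3 to 0.5 kg. Origin: centre of the frame's underside. x points to the head edge, with two 13 holes at (57, +-30); at the other end a tongue 5 thick, 124 wide, flush with the underside, fills x -86..-70. z: handle side. Starts flat on the bench left or right of the extractor, x away from the robot within 0.35 rad.
- handle (a point): Middle of the grip bar of the cassette's black bridge handle, at (-4, 0, 43) mm in the cassette's frame, axes as the cassette's. The bar runs along x: 88 long, 12 wide, 14 high (36 to 50 above the underside), free for 24 below it; its end posts leave 64 between them.
- tongue (a point): Middle of the tip of the cassette's tongue, on the underside: (-86, 0, 0) mm in the cassette's frame.
- head_edge (a point): Middle of the cassette's head edge, on the underside: (70, 0, 0) mm in the cassette's frame.
- latch (a joint): Turn latch left of the head, rad. 0 (stop): arm points down the slope, over the cassette's head rail; 1.57 (stop at 1.6): arm points to the deck's +y, clear of the seat. Seen from above it opens clockwise: knob at (92 - 36 cos q, 60 + 36 sin q) mm in the deck. Starts at 0 to 0.3. Light friction holds it anywhere; 1.5 N at the knob moves it. Steel arm 18 wide, 12 to 17 above the seat, 44 from pivot to tip.
- latch_pivot (a point): Foot of the latch's pivot, at (92, 60, 0) mm in the deck's frame, axes as the deck's; the latch turns about z here.
- latch_knob (a point): Middle of the latch's black upright knob, 36 from the pivot, 31 above the seat; the knob is 16 in diameter and stands 17 to 45 above the seat, square to it.
- flap_disc: Bystander: brown flap grinding disc, 125 in diameter, 12 thick, flat on the bench on the other side of the extractor. Origin: centre of its underside.
- weld_magnet: Bystander: welding magnet, a flat plate with cut corners, 82 x 82 x 15, on the bench to the right of the extractor. Origin: centre of its underside.
Not all that is in view belongs to the job. There is more than one size of the cassette; the job needs the larger.

How it is judged:
By the outcome, as a careful person would: the job done as asked, in the order asked, and still so for the second after the job is handed in, with the robot touching nothing.
It also fails if it takes over 72 s, if anything falls off the work surface, if the arm or the gripper's body presses on something with over 40 N, if the wrist force passes 120 N, or if a joint passes its speed limit or range.

## Robot

A 6-joint arm with a two-finger parallel gripper is mounted at the origin on a cart in front of the work surface, level with it; the furniture and walls round the work are solid. World frame = base frame: x ahead of the robot, y to its left, z up, the work surface at z = 0. Lengths are in mm, angles in rad, forces in N, time in s.
With the tool pointing down it reaches from about 275 to 750 mm from the base axis. Payload 10.2 kg.
Tool frame: the origin (TCP) lies at the very end of the fingers, on their centre line; the grasp point (between the pads) lies 19 mm behind it; z points along the fingers, y is the direction in which the jaws open and shut (so a half turn about z gives the same grasp; the last joint's range is limited). The gripper opens to 85 mm and grips with 20 to 120 N. Pads are 22 mm wide; open, the fingers measure 114 mm over their backs; the gripper's body (76 mm by 85 mm) begins 54 mm behind the grasp point. The pads swing forward as they close: fully open they stand 13 mm farther back than shut.
Start: joints at [0.996, 0.313, 1.498, -0, 1.331, -0.223], TCP at [180.922, 492.847, 231.294] pointing down, gripper open.
Joint ranges: [-2.94, 2.94], [-0.97, 2.17], [0.19, 2.56], [-1.23, 4.37], [0.02, 3.11], [-2.88, 2.88]. Speed limits (rad/s): [2.39, 2.39, 3.01, 3.14, 3.14, 3.14].

## Interface

Orientations are given as a unit quaternion [w, x, y, z].
In Python, from rig import sensors, imaging, ctrl gives the robot as it stands.
- The arm moves only by the shell command python3 -m creep 'ROWS' [FORCE]. ROWS is JSON, a list of rows, each an object with "grip": the finger opening in mm, from 0 to 85.4; "linear": the shift along the tool's x, y, z in mm, a list of three; "rot": the turn, a rotation vector about the tool's x, y, z in rad, a list of three. A call has 1 to 12 rows; each row shifts and turns the commanded pose from where the row before left it, along the tool's axes as they then stand; what a row does not reach is not made up. A row lasts 1/12 s, in which the tool goes at most 41.7 mm and 7.16 degrees, less where a joint would pass 70% of its speed; a pose out of reach is approached as far as the arm can. A call with a gripper value outside its range is refused whole. The fingers move at their own pace and stop on an object; FORCE is the grip in N (left out, the last holds). Time passes only in rows, so rows that do not move let the fingers close. It gives the time, the measured TCP pose, the force and the opening at its end, in the units of the state.
- sensors.sense(): the state, without advancing time (a new reading comes with each control period).
- imaging.capture(name): name is "side" or "top"; returns (picture, depth): 420x560x3 uint8, red, green, blue; 420x560 float32, mm along the optical axis (not along the pixel's ray), 0 where there is no reading.
- imaging.camera_params(name): a dict with "intrinsics" (3x3 intrinsics, pixels), "k1" (the pictures are not rectified: a ray, as slopes to the right and down, at radius r is drawn at 1 + k1 r^2 times it, then the intrinsics apply), "R" (3x3) and "t" (3): a world point X has camera coordinates R X + t. Camera axes: x right, y down, z forward; pixel columns grow to the right and rows downward; lengths in mm; the calibration is good to about 2 mm. A picture is of the moment at which its call begins. camera_params takes no time and is no camera call.
- ctrl.finish_job(): hands the job in, once; it reports no verdict.
The state is a dict: "time_s": time; "joints": joint angles; "dq": joint speeds; "tau": joint torques, N m; "eef_pos": TCP position; "ee_rot": TCP orientation; "force": force on the tool from outside, world axes, zero at the start; "wrist_torque": the same for the moment, N m; "grip_width": opening from 0.0 (shut) to 1.0 (fully open).
Only numpy, scipy, OpenCV 4.12 (cv2) and the standard library are available. Lean on these libraries where they do the work, as an engineer would, in place of code of your own. Each camera call takes 0.05 s, during which the arm holds its last target.

## Working session

There is one attempt and no reset: what is moved stays moved. The work goes in short steps, Python scripts to look and compute and a shell command to move; the robot and the scene stay as the last step left them, time stands still between calls to the robot, and variables do not carry over. Pictures are saved under pics/ and viewed, and the job is handed in when it is done.

```bash
ls; mkdir -p pics
python3 - <<'E'
from rig import sensors, imaging
import cv2,numpy as np
print(sensors.sense())
for n in ("side","top"):
    p,d=imaging.capture(n); cv2.imwrite(f"pics/{n}0.png",p[:,:,::-1]); np.savez(f"{n}0.npz",p=p,d=d)
    print(n,imaging.camera_params(n))
E
```

```text
pics
{'time_s': 0.0, 'joints': array([ 9.95585434e-01,  3.13444803e-01,  1.49841160e+00, -3.72677018e-05,
        1.33100290e+00, -2.23389416e-01]), 'dq': array([-0.00066321, -0.00028503,  0.00037544,  0.00301112,  0.00026196,
        0.00092338]), 'tau': array([ 5.14034618e-04, -4.12270188e+01, -2.59743941e+01, -1.21798180e-04,
        4.16043316e-03,  7.18179376e-05]), 'eef_pos': array([180.79484298, 492.62107928, 230.74732865]), 'ee_rot': array([-2.29544813e-04,  1.75000490e-01,  9.84568142e-01, -5.90536826e-04]), 'force': array([-0.37740306,  0.71657914, -0.33220592]), 'wrist_torque': array([ 0.01093995,  0.03876114, -0.02535799]), 'grip_width': 0.9998417250008449}
side {'intrinsics': array([[462.38124669,   0.        , 276.99632337],
       [  0.        , 462.38124669, 208.56949842],
       [  0.        ,   0.        ,   1.        ]]), 'k1': -0.1594932471132278, 'R': array([[ 0.99713995,  0.07429578,  0.0138584 ],
       [ 0.05214108, -0.54352738, -0.83777043],
       [-0.05471039,  0.83609696, -0.54584673]]), 't': array([-507.97479219,   82.54510841, 1273.56290249])}
top {'intrinsics': array([[482.52135488,   0.        , 282.43131089],
       [  0.        , 482.52135488, 210.46000946],
       [  0.        ,   0.        ,   1.        ]]), 'k1': -0.1631224806022087, 'R': array([[ 0.01971562, -0.99976624, -0.0088748 ],
       [-0.99094516, -0.01836099, -0.13300589],
       [ 0.13281185,  0.01141674, -0.99107551]]), 't': array([  29.78317449,  529.07173862, 1563.85966552])}
```

View pics/side0.png

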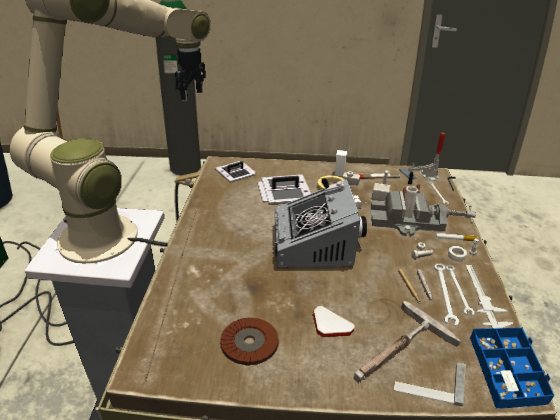

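View pics/top0.png

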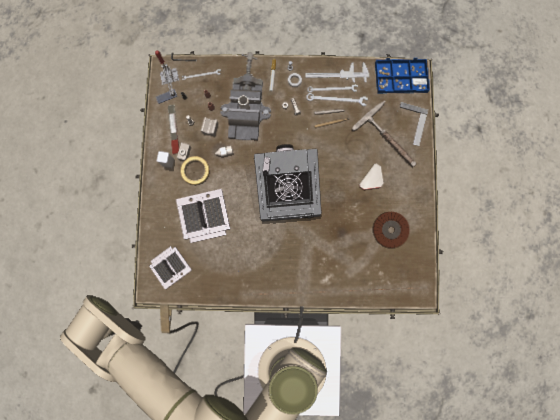

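The side view shows the extractor near (318,232), with the large cassette near (285,190) and the small decoy near (236,170). In the top view they are at (288,187), (203,217) and (170,267); the disc is at (391,230) and the magnet at (372,178). Next I'll zoom in.

```bash
cat > h.py <<'E'
import numpy as np,cv2
from rig import sensors, imaging
from scipy.spatial.transform import Rotation as Rn
P={n:imaging.camera_params(n) for n in("side","top")}
def dist(n): 
    return np.array([P[n]["k1"],0,0,0,0.])
def proj(n,X):
    c=P[n]; X=np.atleast_2d(np.asarray(X,float))
    rv=cv2.Rodrigues(c["R"])[0]
    return cv2.projectPoints(X,rv,c["t"],c["intrinsics"],dist(n))[0][:,0]
def ray(n,uv):
    c=P[n]; u=cv2.undistortPoints(np.asarray(uv,float).reshape(-1,1,2),c["intrinsics"],dist(n))[:,0]
    d=np.c_[u,np.ones(len(u))]@c["R"]; o=-c["R"].T@c["t"]
    return o,d
def onz(n,uv,z):
    o,d=ray(n,uv); return o+d*((z-o[2])/d[:,2])[:,None]
def onplane(n,uv,p0,nrm):
    o,d=ray(n,uv); return o+d*(((p0-o)@nrm)/(d@nrm))[:,None]
def fromdepth(n,uv,dep):
    o,d=ray(n,uv); return o+d*np.asarray(dep).reshape(-1,1)
def tri(uv1,uv2):
    o1,d1=ray("side",uv1);o2,d2=ray("top",uv2);out=[]
    for a,b in zip(d1,d2):
        s=np.linalg.lstsq(np.c_[a,-b],o2-o1,rcond=None)[0]
        out.append(np.r_[(o1+a*s[0]+o2+b*s[1])/2, np.linalg.norm(o1+a*s[0]-o2-b*s[1])])
    return np.array(out)
def crop(n,u0,v0,w,h,s,name):
    p,_=imaging.capture(n); q=p[v0:v0+h,u0:u0+w,::-1]
    cv2.imwrite(name,cv2.resize(q,None,fx=s,fy=s,interpolation=cv2.INTER_CUBIC))
E
python3 - <<'E'
import numpy as np,cv2
for n,r in (("top",(160,140,170,110)),("side",(220,160,150,115))):
    p=np.load(n+"0.npz")["p"]; u,v,w,h=r
    s=4.7 if n=="top" else 5
    cv2.imwrite(f"pics/{n}0z.png",cv2.resize(p[v:v+h,u:u+w,::-1],None,fx=s,fy=s,interpolation=cv2.INTER_CUBIC))
E
```

```text
(no output)
```

View pics/top0z.png

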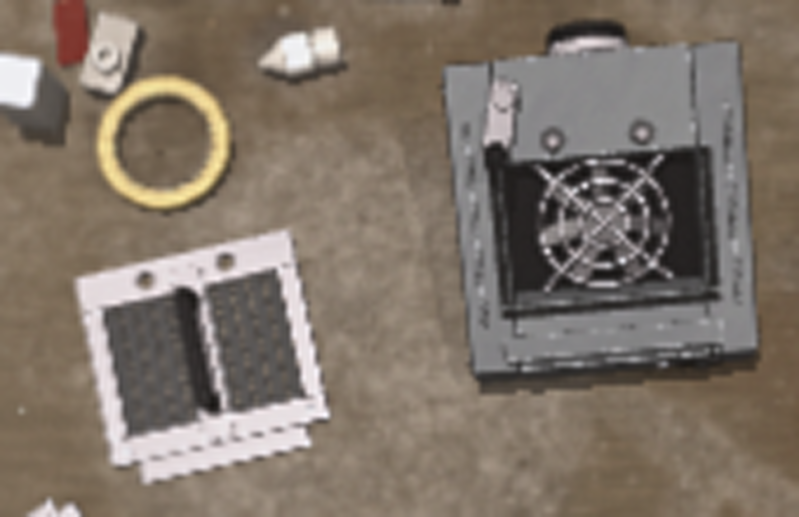

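View pics/side0z.png

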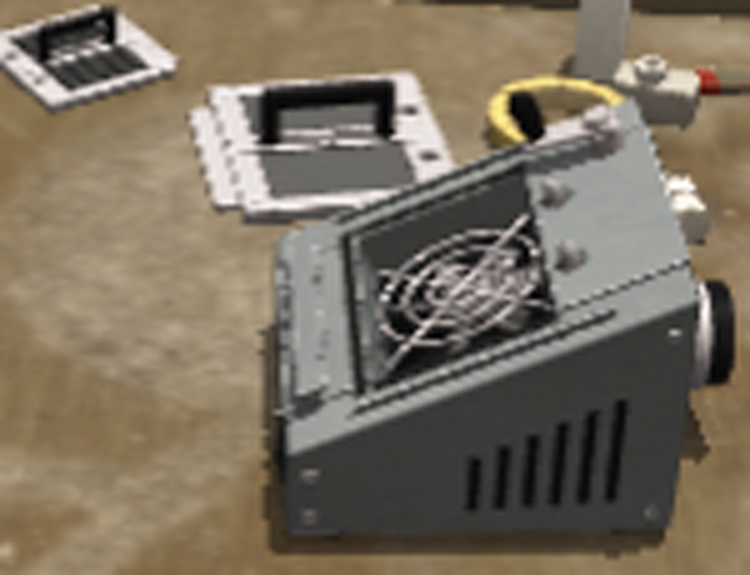

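Top zoom: the cassette's corners are at (77,277), (289,231), (327,415) and (118,466), and the handle bar runs from (187,292) to (208,408). The pegs are at (553,140) and (642,132), and the latch knob at about (495,152). I'll fit poses to these.

```bash
cat > fit.py <<'E'
from h import *
from scipy.optimize import least_squares
def full(n,uv):
    u0,v0,s=(160,140,4.7) if n=="top" else (220,160,5.)
    uv=np.asarray(uv,float); return (uv+.5)/s-.5+[u0,v0]
def deckT(x,y,yaw): return Rn.from_euler("z",yaw)*Rn.from_euler("y",-np.radians(25)),np.array([x,y,105.])
def casT(x,y,yaw): return Rn.from_euler("z",yaw),np.array([x,y,0.])
def fit(T,obs,x0,show=True):
    def res(p):
        R,t=T(*p[:3]); return np.concatenate([(proj(n,R.apply(M)+t)-full(n,U)).ravel() for n,(M,U) in obs.items()])
    r=least_squares(res,x0,loss="soft_l1",f_scale=1.); 
    if show: print(r.x, np.round(res(r.x).reshape(-1,2),1).tolist())
    return r.x
E
python3 - <<'E'
from fit import *
M=np.array([[57,30,12],[57,-30,12],[44,66,0],[44,-66,0],[-56,-66,0],[-56,66,0]])
ot=(M[[0,1,3,4,5]],[[553,139],[642,131],[709,147],[716,297],[507,312]])
os_=(M[[0,1]],[[549,188],[564,250]])
for o in ({"top":ot},{"side":os_},{"top":ot,"side":os_}): fit(deckT,o,[500,-20,0])
C=np.array([[70,80,10],[70,-80,10],[-70,-80,10],[-70,80,10],[-86,62,5],[-86,-62,5],[57,30,10],[57,-30,10]])
ot=(C,[[77,277],[289,231],[329,415],[118,466],[145,482],[310,442],[145,279],[225,261]])
os_=(C[[6,7]],[[406,108],[429,156]])
for o in ({"top":ot},{"side":os_},{"top":ot,"side":os_}): fit(casT,o,[420,230,.2])
E
```

```text
[598.0381809   21.67548086  37.79375025] [[0.5, 1.0], [0.6, 1.2], [-2.3, 0.2], [-2.0, -1.5], [1.7, -1.6]]
[597.75791679  18.03621852  31.52085536] [[-0.0, -0.1], [0.0, 0.1]]
[5.97894243e+02 2.04923547e+01 9.58687485e-02] [[0.8, 1.0], [1.0, 1.3], [-1.9, 0.2], [-1.6, -1.5], [2.1, -1.5], [0.2, -0.5], [-0.1, -0.4]]
[517.25913344 310.39303995  -6.03287326] [[-0.3, 0.2], [0.1, -0.7], [0.3, 0.0], [-0.8, -0.1], [-0.1, 0.0], [0.4, 0.3], [0.2, 0.1], [0.2, -0.1]]
[428.88965311 235.62553431   0.54573188] [[-31.7, 8.8], [-27.8, 8.0]]
[5.16842700e+02 3.10566060e+02 2.52490185e-01] [[-0.4, 0.4], [-0.1, -0.6], [0.3, 0.1], [-0.8, 0.1], [-0.1, 0.2], [0.3, 0.3], [0.1, 0.3], [0.1, 0.0], [0.7, 0.6], [0.2, 0.2]]
```

Run:
```python
import numpy as np,cv2
for n,r in (("top",(250,140,76,84)),("side",(270,175,100,75))):
    p=np.load(n+"0.npz")["p"]; u,v,w,h=r
    s=7 if n=="top" else 8
    cv2.imwrite(f"pics/{n}0y.png",cv2.resize(p[v:v+h,u:u+w,::-1],None,fx=s,fy=s,interpolation=cv2.INTER_CUBIC))
```

```text
(no output)
```

View pics/top0y.png

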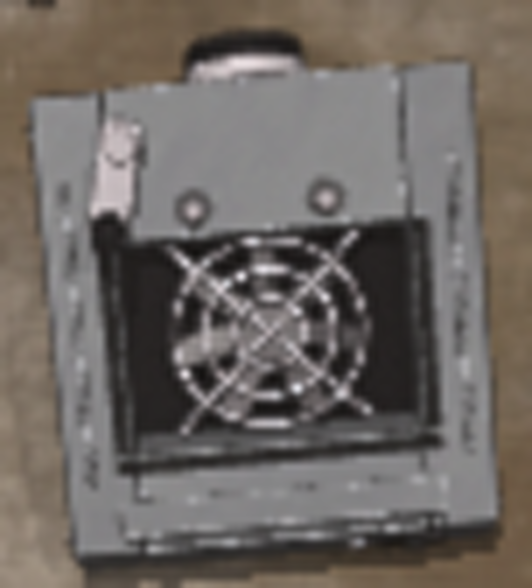

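View pics/side0y.png

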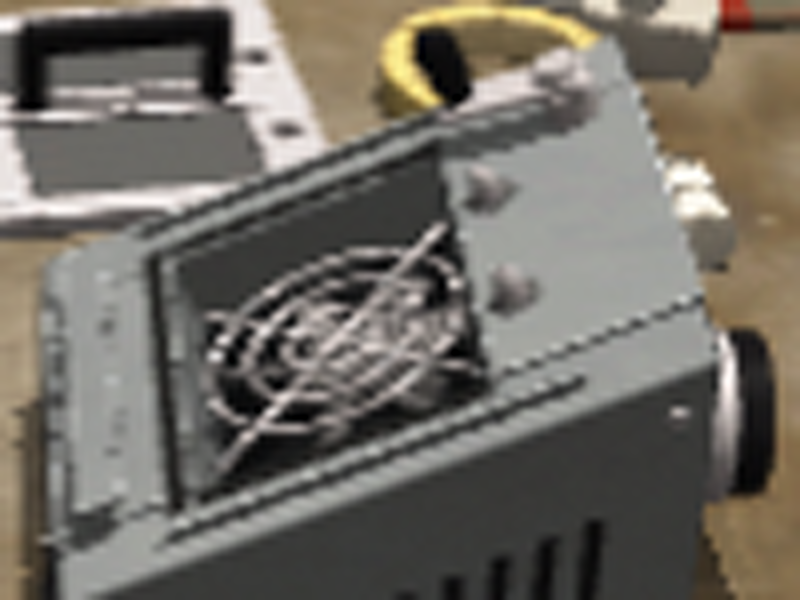

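Run:
```python
from fit import *
f=lambda uv,u0,v0,s:(np.asarray(uv,float)+.5)/s-.5+[u0,v0]
top=lambda uv:f(uv,250,140,7.); side=lambda uv:f(uv,270,175,8.)
tp=top([[193,208],[326,196]]); sp=side([[489,183],[517,283]])
print("tri pegs",tri(sp,tp))
tc=top([[32,98],[470,62],[498,520],[80,560]])
def res(p):
    R,t=deckT(*p[:3]); xb,xf=p[3:5]
    A=R.apply([[57,30,12],[57,-30,12]])+t
    B=R.apply([[xb,100,5],[xb,-100,5],[xf,-100,5],[xf,100,5]])+t
    return np.r_[(proj("top",A)-tp).ravel(),(proj("side",A)-sp).ravel(),(proj("top",B)-tc).ravel()]
r=least_squares(res,[598,-20,.1,100,-100],loss="soft_l1")
print(r.x,np.round(res(r.x).reshape(-1,2),2).tolist())
x,y,yaw=r.x[:3]
R,t=deckT(x,y,yaw)
for q in (0,.1,.2,.3):
    k=R.apply([[92-36*np.cos(q),60+36*np.sin(q),45]])+t
    print(q,(proj("top",k)-[250,140]+.5)*7-.5,(proj("side",k)-[270,175]+.5)*8-.5, k)
pv=R.apply([[92,60,17]])+t
print("pivot",(proj("top",pv)-[250,140]+.5)*7-.5,(proj("side",pv)-[270,175]+.5)*8-.5)
# depth check
for n in("top","side"):
    d=np.load(n+"0.npz")["d"]
    uv=proj(n,R.apply([[80,0,0],[92,-20,0],[80,-50,0]])+t); ui=np.round(uv).astype(int)
    print(n,R.inv().apply(fromdepth(n,ui,d[ui[:,1],ui[:,0]])-t).round(1).tolist())
```

```text
tri pegs [[ 6.44973158e+02  5.79218707e+01  1.36062321e+02  4.79829058e-01]
 [ 6.52001149e+02 -1.69140036e+00  1.36054716e+02  3.70942174e-01]]
[ 6.01712431e+02  2.18643587e+01  1.08274055e-01  1.11068284e+02
 -1.05606891e+02] [[0.36, -0.13], [0.41, -0.1], [0.14, -1.05], [-0.22, -1.04], [-0.52, 0.24], [0.69, -0.23], [0.93, 0.13], [-0.66, -0.11]]
0 [[129.07552245 231.52066063]] [[440.32563404  51.11607037]] [[626.77824814  84.94241617 169.45047307]]
0.1 [[120.87919019 231.85294584]] [[439.51706663  45.53094468]] [[626.55191573  88.53298717 169.52648099]]
0.2 [[112.68808195 231.38529491]] [[439.72692635  39.62698254]] [[626.65193474  92.12291066 169.75374529]]
0.3 [[104.58249524 230.12208878]] [[440.94588701  33.46380791]] [[627.07730581  95.67631735 170.12999523]]
pivot [[121.58438197 138.73730252]] [[570.90600266  77.37520538]]
top [[81.8, 0.9, 2.3], [93.1, -18.9, 4.0], [80.0, -49.7, -0.0]]
side [[79.4, -3.3, 2.1], [92.7, -23.3, 3.2], [79.2, -54.3, 2.4]]
```

Run:
```python
from fit import *
f=lambda uv,u0,v0,s:(np.asarray(uv,float)+.5)/s-.5+[u0,v0]
top=lambda uv:f(uv,250,140,7.); side=lambda uv:f(uv,270,175,8.)
tp=top([[193,209],[326,197]]); sp=side([[472,173],[498,272]])
print("tri pegs",tri(sp,tp))
tc=top([[32,98],[470,62],[498,520],[80,560]])
def res(p):
    R,t=deckT(*p[:3]); xb,xf=p[3:5]
    A=R.apply([[57,30,12],[57,-30,12]])+t
    B=R.apply([[xb,100,5],[xb,-100,5],[xf,-100,5],[xf,100,5]])+t
    return np.r_[(proj("top",A)-tp).ravel(),(proj("side",A)-sp).ravel(),(proj("top",B)-tc).ravel()]
r=least_squares(res,[598,-20,.1,100,-100],loss="soft_l1")
print(r.x,np.round(res(r.x).reshape(-1,2),2).tolist())
x,y,yaw=r.x[:3]
R,t=deckT(x,y,yaw)
im=np.load("top0.npz")["p"][:,:,::-1].copy()
def draw(n,out,r,s,pts):
    im=np.load(n+"0.npz")["p"][:,:,::-1]; u,v,w,h=r
    im=cv2.resize(im[v:v+h,u:u+w],None,fx=s,fy=s,interpolation=cv2.INTER_CUBIC)
    for q in (proj(n,R.apply(pts)+t)-[u,v]+.5)*s-.5: cv2.circle(im,tuple(int(round(a)) for a in q),3,(0,0,255),-1)
    cv2.imwrite(out,im)
pts=[[57,30,12],[57,-30,12],[57,30,0],[57,-30,0],[44,66,0],[44,-66,0],[-56,66,0],[-56,-66,0],[92,60,17],[-89,75,0],[-89,-75,0],[-75,75,14],[-75,-75,14],[56,60,45],[56,60,17]]
draw("top","pics/tov.png",(250,140,76,84),7,pts); draw("side","pics/sov.png",(270,175,100,75),8,pts)
```

```text
tri pegs [[641.28038685  57.63955947 140.31688643   4.9645558 ]
 [648.0582531   -1.78287659 140.4934063    4.47841912]]
[ 5.97913492e+02  2.24944407e+01  1.08618630e-01  1.14749290e+02
 -1.01681894e+02] [[0.13, 0.91], [0.19, 0.93], [0.81, 0.0], [0.64, 0.12], [-0.89, 0.28], [0.39, -0.23], [0.66, 0.13], [-0.99, -0.09]]
```

View pics/tov.png

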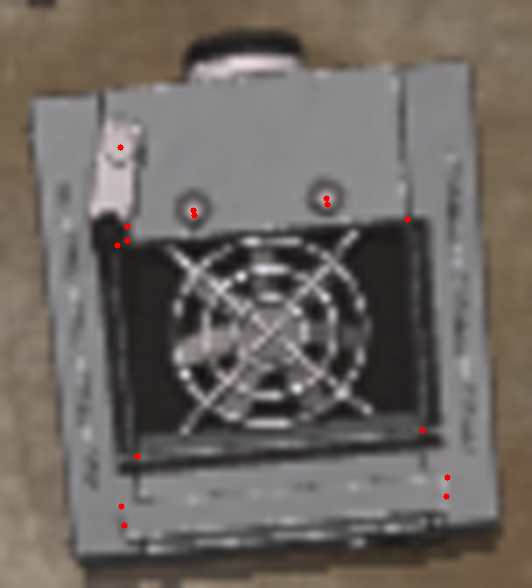

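View pics/sov.png

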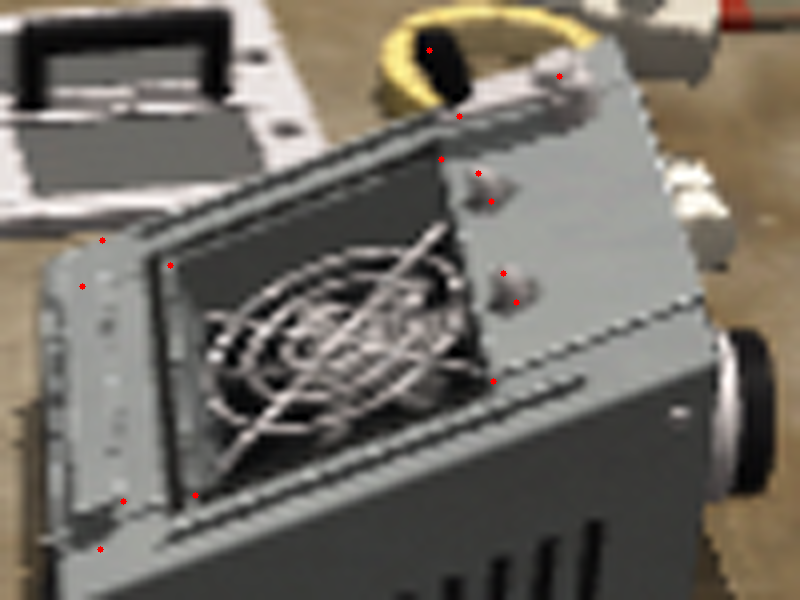

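Overlaying the model gives a deck pose of about (599, 22, yaw 0.108) and a latch angle of about 0.25. The cassette is at (517, 310.5, yaw 0.252). Next I'll plan the latch approach.

```bash
cat >> h.py <<'E'
DECK=[599.,22.3,.108]
def deckR(D=None):
    x,y,yaw=D or DECK
    return Rn.from_euler("z",yaw)*Rn.from_euler("y",-np.radians(25)),np.array([x,y,105.])
def tool(R,ang,sgn=1):
    """tool rotation with z=-frame z, y at angle ang in frame xy"""
    y=np.array([np.cos(ang),np.sin(ang),0])*sgn; z=np.array([0,0,-1.]); x=np.cross(y,z)
    return R*Rn.from_matrix(np.c_[x,y,z])
def cur():
    s=sensors.sense(); return np.array(s["eef_pos"]),Rn.from_quat(np.roll(s["ee_rot"],-1)),s
def delta(p,R=None):
    """turn first in place, then linear in new axes; also linear in present axes"""
    p0,R0,s=cur(); R=R or R0
    rv=(R0.inv()*R).as_rotvec()
    print("turn",rv.round(3),"deg",np.degrees(np.linalg.norm(rv)).round(1),"lin(before turn)",R0.inv().apply(p-p0).round(1),"lin(after turn)",R.inv().apply(p-p0).round(1))
def st():
    p,R,s=cur(); print("t",round(s["time_s"],2),"p",p.round(1),"F",np.round(s["force"],1),"M",np.round(s["wrist_torque"],2),"gw",round(s["grip_width"]*85.4,1),"j",np.round(s["joints"],2))
    return p,R,s
def knob(q,z): return np.array([92-36*np.cos(q),60+36*np.sin(q),z])
E
python3 - <<'E'
from h import *
R,t=deckR()
T=tool(R,np.radians(38))
print(R.apply(knob(.25,22))+t)
delta(R.apply(knob(.25,90))+t,T)
E
```

```text
[633.79503928  95.38291116 149.07836839]
turn [-0.279 -0.341  0.441] deg 35.7 lin(before turn) [-536.4 -229.5   20.3] lin(after turn) [-555.8   -9.4  178.3]
```

```bash
python3 -m creep '[{"grip":45,"linear":[-35,-15,0],"rot":[0,0,0]},{"grip":45,"linear":[-35,-15,0],"rot":[0,0,0]},{"grip":45,"linear":[-35,-15,0],"rot":[0,0,0]},{"grip":45,"linear":[-35,-15,0],"rot":[0,0,0]},{"grip":45,"linear":[-35,-15,0],"rot":[0,0,0]},{"grip":45,"linear":[-35,-15,0],"rot":[0,0,0]},{"grip":45,"linear":[-35,-15,0],"rot":[0,0,0]},{"grip":45,"linear":[-35,-15,0],"rot":[0,0,0]},{"grip":45,"linear":[-35,-15,0],"rot":[0,0,0]},{"grip":45,"linear":[-35,-15,0],"rot":[0,0,0]},{"grip":45,"linear":[-35,-15,0],"rot":[0,0,0]},{"grip":45,"linear":[-35,-15,0],"rot":[0,0,0]}]' 40
python3 - <<'E'
from h import *
st(); R,t=deckR()
delta(R.apply(knob(.25,90))+t,tool(R,np.radians(38)))
E
```

```text
time_s: 1.1
eef_pos: [514.2, 177.5, 231.1]
ee_rot: [-0.0, 0.175, 0.985, -0.0]
force: [-0.1, 1.4, 0.3]
grip_width: 0.521
t 1.1 p [514.2 177.5 231.1] F [-0.1  1.4  0.3] M [ 0.04 -0.01 -0.06] gw 44.5 j [ 0.12  0.36  1.44  0.    1.35 -1.1 ]
turn [-0.278 -0.342  0.44 ] deg 35.7 lin(before turn) [-114.9  -48.6   20.3] lin(after turn) [-114.6   -6.9   52.8]
```

```bash
python3 -m creep '[{"grip":45,"linear":[0,0,0],"rot":[-0.0463,-0.057,0.0733]},{"grip":45,"linear":[0,0,0],"rot":[-0.0463,-0.057,0.0733]},{"grip":45,"linear":[0,0,0],"rot":[-0.0463,-0.057,0.0733]},{"grip":45,"linear":[0,0,0],"rot":[-0.0463,-0.057,0.0733]},{"grip":45,"linear":[0,0,0],"rot":[-0.0463,-0.057,0.0733]},{"grip":45,"linear":[0,0,0],"rot":[-0.0463,-0.057,0.0733]},{"grip":45,"linear":[-28.7,-1.7,13.2],"rot":[0,0,0]},{"grip":45,"linear":[-28.7,-1.7,13.2],"rot":[0,0,0]},{"grip":45,"linear":[-28.7,-1.7,13.2],"rot":[0,0,0]},{"grip":45,"linear":[-28.7,-1.7,13.2],"rot":[0,0,0]}]'
python3 - <<'E'
from h import *
st(); R,t=deckR()
delta(R.apply(knob(.25,22))+t,tool(R,np.radians(38)))
crop("top",240,130,110,84,7,"pics/t1.png");crop("side",270,110,120,90,6.5,"pics/s1.png")
E
```

```text
time_s: 1.93
eef_pos: [605.2, 92.9, 210.7]
ee_rot: [0.189, 0.38, 0.899, 0.105]
force: [-0.5, 0.7, 0.1]
grip_width: 0.528
t 1.93 p [605.2  92.9 210.7] F [-0.5  0.7  0.1] M [-0.01  0.23  0.02] gw 45.1 j [-0.07  0.31  1.63  0.11  0.78 -0.9 ]
turn [0.    0.    0.001] deg 0.1 lin(before turn) [-0.4 -0.4 68. ] lin(after turn) [-0.4 -0.4 68. ]
```

View pics/t1.png

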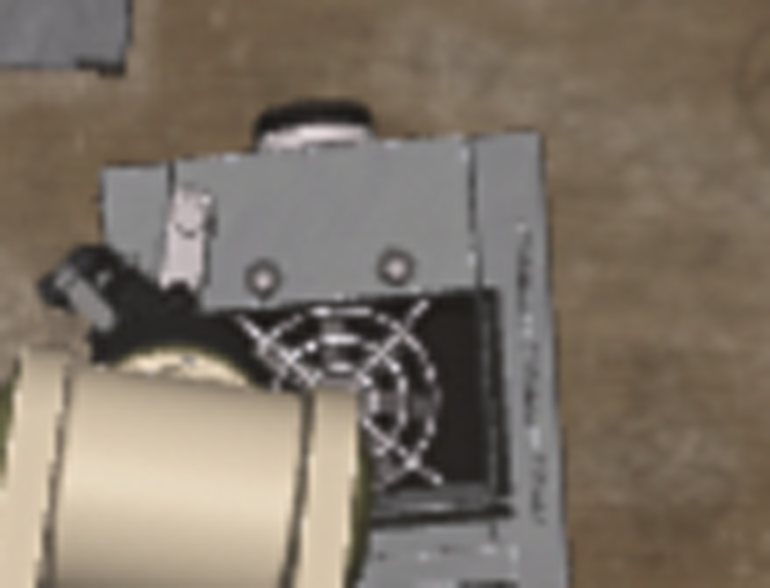

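View pics/s1.png

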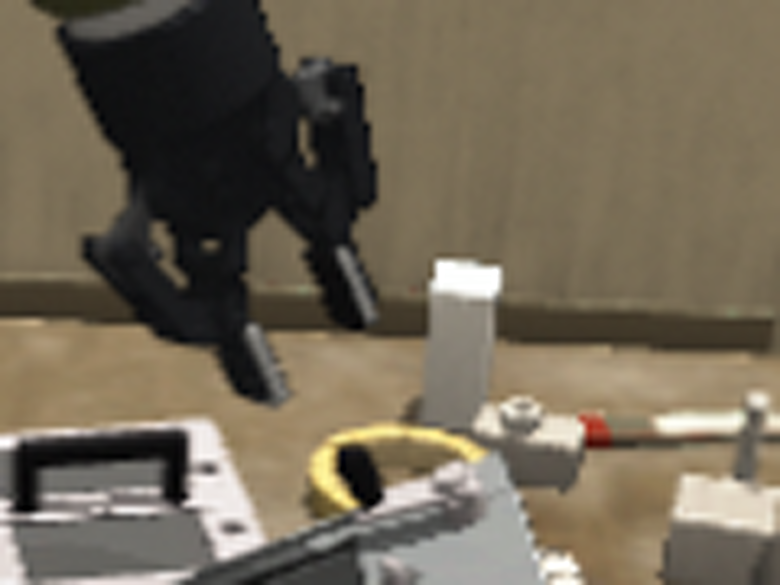

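The side view shows the jaws at (285,390) and (370,320), above the black knob at (358,475). In the top view the arm hides the knob. I'll check that the jaws line up with it.

Run:
```python
from h import *
R,t=deckR()
for q in(.15,.25,.35): print((proj("side",R.apply(knob(q,31))+t)-[270,110]+.5)*6.5)
p,Rt,s=cur()
for y in(-22,0,22): print("tip",(proj("side",p+Rt.apply([0,y,-5]))-[270,110]+.5)*6.5)
```

```text
[[363.12430446 483.58251166]]
[[363.69337088 478.64308739]]
[[365.07134798 473.52185469]]
tip [[272.03974538 389.61681303]]
tip [[308.90515586 357.47178333]]
tip [[345.21840387 325.81328546]]
```

```bash
python3 -m creep '[{"grip":45,"linear":[0,0,17],"rot":[0,0,0]},{"grip":45,"linear":[0,0,17],"rot":[0,0,0]},{"grip":45,"linear":[0,0,17],"rot":[0,0,0]},{"grip":45,"linear":[0,0,17],"rot":[0,0,0]},{"grip":45,"linear":[0,0,0],"rot":[0,0,0]}]'
python3 -m creep '[{"grip":10,"linear":[0,0,0],"rot":[0,0,0]},{"grip":10,"linear":[0,0,0],"rot":[0,0,0]},{"grip":10,"linear":[0,0,0],"rot":[0,0,0]},{"grip":10,"linear":[0,0,0],"rot":[0,0,0]},{"grip":10,"linear":[0,0,0],"rot":[0,0,0]},{"grip":10,"linear":[0,0,0],"rot":[0,0,0]}]' 25
python3 - <<'E'
from h import *
st(); p,Rt,s=cur(); R,t=deckR(); d=R.inv().apply(p-t); print("deck",d)
crop("side",270,110,120,90,6.5,"pics/s2.png")
for q in(.1,.2,.3,.4): print(q,np.round(Rt.inv().apply(R.apply(knob(q,22))+t-p),1))
E
```

```text
time_s: 2.45
eef_pos: [632.0, 97.4, 146.1]
ee_rot: [0.187, 0.38, 0.9, 0.104]
force: [-0.2, 0.3, -0.4]
grip_width: 0.528
time_s: 2.95
eef_pos: [632.5, 97.1, 150.4]
ee_rot: [0.189, 0.379, 0.899, 0.105]
force: [-6.6, -0.4, 3.4]
grip_width: 0.164
t 2.95 p [632.5  97.1 150.4] F [-6.6 -0.4  3.4] M [-0.02  0.97  0.03] gw 14.0 j [-0.06  0.43  1.62  0.11  0.66 -0.91]
deck [56.70023956 70.78543415 23.62277338]
0.1 [-5.3 -4.8  1.6]
0.2 [-2.9 -2.2  1.6]
0.3 [-0.7  0.6  1.6]
0.4 [1.2 3.7 1.6]
```

View pics/s2.png

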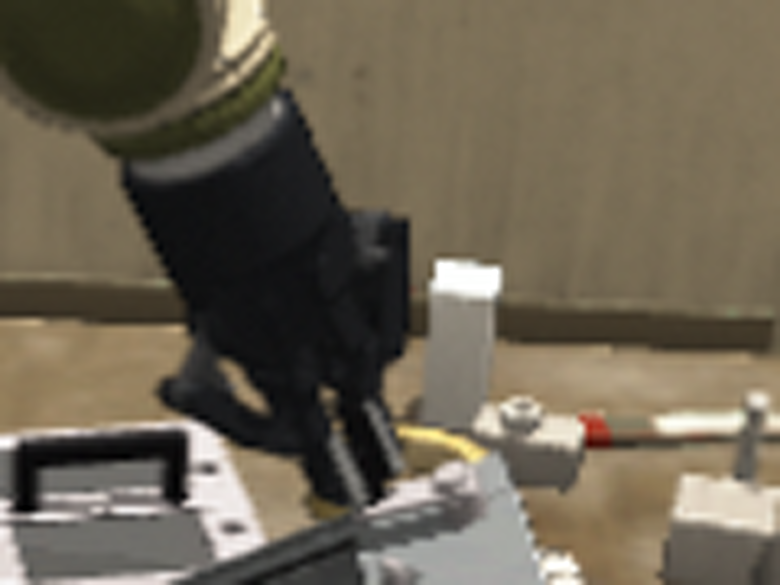

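Run:
```python
from h import *
R,t=deckR(); p,Rt,s=cur()
qs=np.linspace(.29,1.59,11); k=np.array([R.apply(knob(q,22))+t for q in qs])
print(Rt.inv().apply(np.diff(k,axis=0)).round(1))
```

```text
[[ 2.5  4.  -0. ]
 [ 1.9  4.3 -0. ]
 [ 1.3  4.5  0. ]
 [ 0.8  4.6  0. ]
 [ 0.1  4.7  0. ]
 [-0.5  4.7  0. ]
 [-1.1  4.6  0. ]
 [-1.6  4.4  0. ]
 [-2.2  4.1  0. ]
 [-2.7  3.8  0. ]]
```

```bash
python3 -m creep '[{"grip":10,"linear":[2.5,4,0],"rot":[0,0,0]},{"grip":10,"linear":[1.9,4.3,0],"rot":[0,0,0]},{"grip":10,"linear":[1.3,4.5,0],"rot":[0,0,0]},{"grip":10,"linear":[0.8,4.6,0],"rot":[0,0,0]},{"grip":10,"linear":[0.1,4.7,0],"rot":[0,0,0]},{"grip":10,"linear":[-0.5,4.7,0],"rot":[0,0,0]}]'
python3 -m creep '[{"grip":10,"linear":[-1.1,4.6,0],"rot":[0,0,0]},{"grip":10,"linear":[-1.6,4.4,0],"rot":[0,0,0]},{"grip":10,"linear":[-2.2,4.1,0],"rot":[0,0,0]},{"grip":10,"linear":[-2.7,3.8,0],"rot":[0,0,0]},{"grip":10,"linear":[0,0,0],"rot":[0,0,0]}]'
python3 - <<'E'
from h import *
st(); p,Rt,s=cur(); R,t=deckR(); print("deck",R.inv().apply(p-t),knob(1.57,22), "Ftool",Rt.inv().apply(s["force"]))
crop("top",240,130,110,84,7,"pics/t3.png")
crop("side",270,110,120,90,6.5,"pics/s3.png")
E
```

```text
time_s: 3.5
eef_pos: [644.3, 120.1, 156.2]
ee_rot: [0.187, 0.38, 0.9, 0.104]
force: [-14.2, -0.8, 0.4]
grip_width: 0.167
time_s: 3.92
eef_pos: [661.3, 126.2, 164.2]
ee_rot: [0.188, 0.38, 0.9, 0.105]
force: [-3.7, -1.1, -1.9]
grip_width: 0.17
t 3.92 p [661.3 126.2 164.2] F [-3.7 -1.1 -1.9] M [ 0.02  0.89 -0.17] gw 14.5 j [-0.    0.49  1.49  0.07  0.73 -0.82]
deck [91.33492926 96.55828506 22.76264304] [91.97133224 95.99998859 22.        ] Ftool [ 2.05925719 -3.70091601  0.10697926]
```

View pics/s3.png

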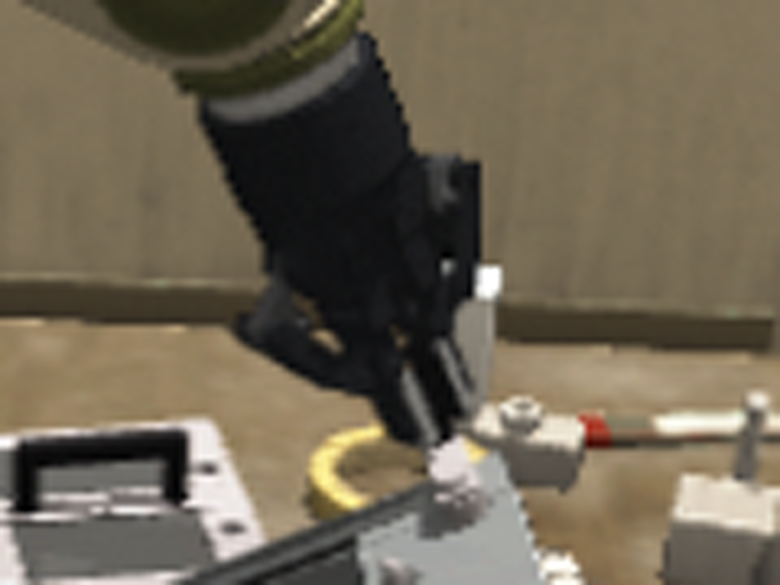

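View pics/t3.png

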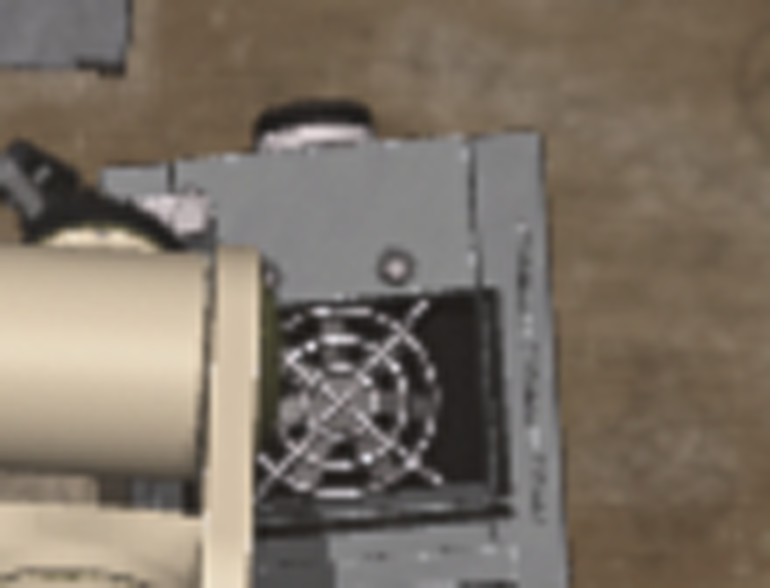

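The top view shows the latch arm (180,212) pointing to +y, so the latch is open. I'll nudge it once more, release it and retreat.

```bash
python3 -m creep '[{"grip":10,"linear":[-0.6,0.8,0],"rot":[0,0,0]},{"grip":10,"linear":[0,0,0],"rot":[0,0,0]},{"grip":40,"linear":[0,0,0],"rot":[0,0,0]},{"grip":40,"linear":[0,0,0],"rot":[0,0,0]},{"grip":40,"linear":[0,0,0],"rot":[0,0,0]},{"grip":40,"linear":[0,0,0],"rot":[0,0,0]},{"grip":60,"linear":[0,0,-30],"rot":[0,0,0]},{"grip":60,"linear":[0,0,-30],"rot":[0,0,0]},{"grip":60,"linear":[0,0,-30],"rot":[0,0,0]}]'
python3 - <<'E'
from h import *
st()
C=Rn.from_euler("z",.252); t=np.array([517,310.5,0]); T=tool(C,np.pi/2)
print(C.apply([-4,0,24])+t)
delta(C.apply([-4,0,140])+t,T)
E
```

```text
time_s: 4.77
eef_pos: [624.7, 122.0, 247.4]
ee_rot: [0.19, 0.38, 0.899, 0.105]
force: [0.8, -0.4, -0.1]
grip_width: 0.704
t 4.77 p [624.7 122.  247.4] F [ 0.8 -0.4 -0.1] M [-0.    0.19 -0.03] gw 60.1 j [-0.01  0.33  1.5   0.06  0.88 -0.81]
[513.12633729 309.50263485  24.        ]
turn [ 0.17   0.425 -1.033] deg 64.7 lin(before turn) [235.   21.8  58.9] lin(after turn) [ 61.3 209.4 107.4]
```

```bash
python3 -m creep '[{"grip":60,"linear":[0,0,0],"rot":[0.017,0.0425,-0.1033]},{"grip":60,"linear":[0,0,0],"rot":[0.017,0.0425,-0.1033]},{"grip":60,"linear":[0,0,0],"rot":[0.017,0.0425,-0.1033]},{"grip":60,"linear":[0,0,0],"rot":[0.017,0.0425,-0.1033]},{"grip":60,"linear":[0,0,0],"rot":[0.017,0.0425,-0.1033]},{"grip":60,"linear":[0,0,0],"rot":[0.017,0.0425,-0.1033]},{"grip":60,"linear":[0,0,0],"rot":[0.017,0.0425,-0.1033]},{"grip":60,"linear":[0,0,0],"rot":[0.017,0.0425,-0.1033]},{"grip":60,"linear":[0,0,0],"rot":[0.017,0.0425,-0.1033]},{"grip":60,"linear":[0,0,0],"rot":[0.017,0.0425,-0.1033]}]'
python3 -m creep '[{"grip":60,"linear":[10.2,35,0],"rot":[0,0,0]},{"grip":60,"linear":[10.2,35,0],"rot":[0,0,0]},{"grip":60,"linear":[10.2,35,0],"rot":[0,0,0]},{"grip":60,"linear":[10.2,35,18],"rot":[0,0,0]},{"grip":60,"linear":[10.2,35,18],"rot":[0,0,0]},{"grip":60,"linear":[10.2,35,18],"rot":[0,0,0]},{"grip":60,"linear":[0,0,0],"rot":[0,0,0]}]'
python3 - <<'E'
from h import *
st()
C=Rn.from_euler("z",.252); t=np.array([517,310.5,0]); T=tool(C,np.pi/2)
delta(C.apply([-4,0,24])+t,T)
crop("top",170,120,150,110,5.3,"pics/t4.png");crop("side",220,60,150,150,3.9,"pics/s4.png")
E
```

```text
time_s: 5.6
eef_pos: [625.5, 121.8, 246.8]
ee_rot: [-0.001, -0.128, 0.992, -0.0]
force: [-0.2, 0.2, 0.6]
grip_width: 0.705
time_s: 6.18
eef_pos: [509.2, 314.5, 189.3]
ee_rot: [-0.003, -0.128, 0.992, 0.0]
force: [0.4, 0.6, -1.2]
grip_width: 0.702
t 6.18 p [509.2 314.5 189.3] F [ 0.4  0.6 -1.2] M [-0.03  0.01  0.01] gw 59.9 j [ 0.36  0.51  1.32  0.    1.32 -1.47]
turn [ 0.001 -0.006  0.005] deg 0.4 lin(before turn) [ -3.4  -6.  165.3] lin(after turn) [ -2.5  -5.9 165.3]
```

View pics/t4.png

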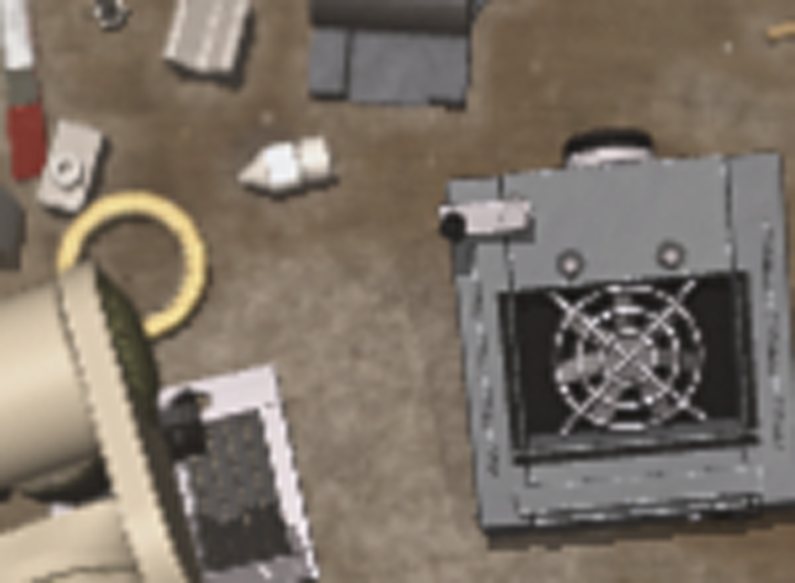

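View pics/s4.png

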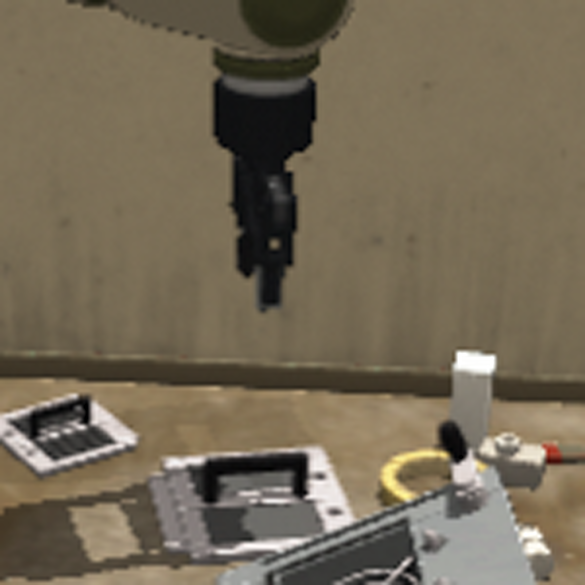

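The top view shows the latch fully open, with the arm running from (525,215) to the knob at (450,222), parallel to the peg line. The jaws are above the handle, so I'll descend and grasp.

```bash
python3 -m creep '[{"grip":60,"linear":[-1,-2,30],"rot":[0,0,0.005]},{"grip":60,"linear":[-1,-2,30],"rot":[0,0,0]},{"grip":60,"linear":[-1,-2,30],"rot":[0,0,0]},{"grip":60,"linear":[0,0,30],"rot":[0,-0.004,0]},{"grip":60,"linear":[0,0,20],"rot":[0,0,0]},{"grip":60,"linear":[0,0,15],"rot":[0,0,0]},{"grip":60,"linear":[0,0,0],"rot":[0,0,0]},{"grip":60,"linear":[0,0,0],"rot":[0,0,0]}]'
python3 - <<'E'
from h import *
st()
C=Rn.from_euler("z",.252); t=np.array([517,310.5,0]); T=tool(C,np.pi/2)
delta(C.apply([-4,0,24])+t,T)
crop("side",220,100,150,130,5,"pics/s5.png")
E
```

```text
time_s: 6.95
eef_pos: [519.1, 304.4, 38.1]
ee_rot: [0.002, -0.122, 0.992, 0.0]
force: [0.8, -0.5, 0.1]
grip_width: 0.703
t 6.95 p [519.1 304.4  38.1] F [ 0.8 -0.5  0.1] M [ 0.04 -0.01  0.04] gw 60.1 j [ 0.34  0.68  1.46 -0.    0.99 -1.48]
turn [-0.     0.004 -0.007] deg 0.5 lin(before turn) [ 4.7  6.4 14.1] lin(after turn) [ 4.6  6.5 14.1]
```

View pics/s5.png

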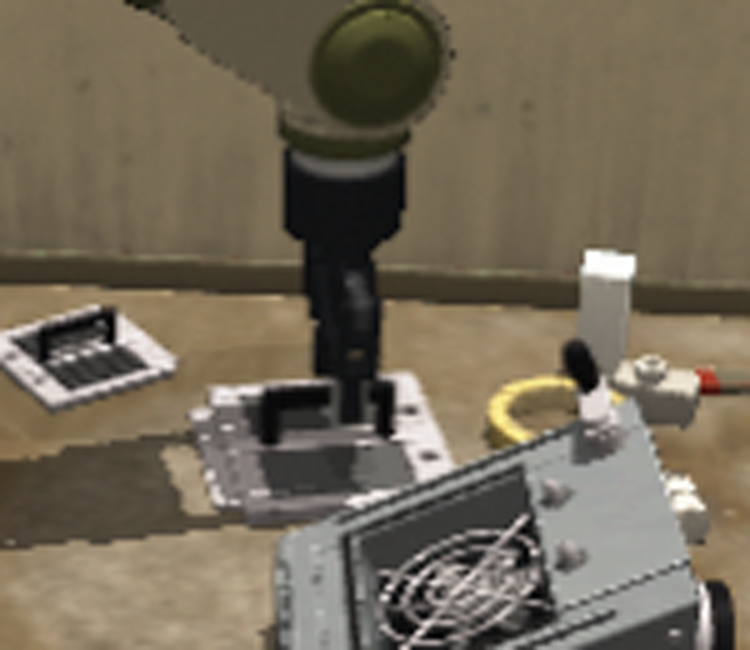

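```bash
python3 -m creep '[{"grip":60,"linear":[4.7,6.4,0],"rot":[0,0.004,-0.007]},{"grip":60,"linear":[0,0,7],"rot":[0,0,0]},{"grip":60,"linear":[0,0,7],"rot":[0,0,0]},{"grip":60,"linear":[0,0,0],"rot":[0,0,0]},{"grip":60,"linear":[0,0,0],"rot":[0,0,0]},{"grip":60,"linear":[0,0,0],"rot":[0,0,0]}]'
python3 - <<'E'
from h import *
st()
C=Rn.from_euler("z",.252); t=np.array([517,310.5,0]); T=tool(C,np.pi/2)
delta(C.apply([-4,0,24])+t,T)
crop("side",220,100,150,130,5,"pics/s6.png")
E
```

```text
time_s: 7.5
eef_pos: [512.1, 310.2, 23.5]
ee_rot: [-0.0, -0.126, 0.992, -0.0]
force: [-0.4, -0.3, -0.4]
grip_width: 0.701
t 7.5 p [512.1 310.2  23.5] F [-0.4 -0.3 -0.4] M [0.02 0.05 0.01] gw 59.9 j [ 0.35  0.7   1.48  0.    0.97 -1.48]
turn [ 0.    -0.     0.002] deg 0.1 lin(before turn) [-0.9 -0.9 -0.5] lin(after turn) [-0.9 -0.9 -0.5]
```

View pics/s6.png

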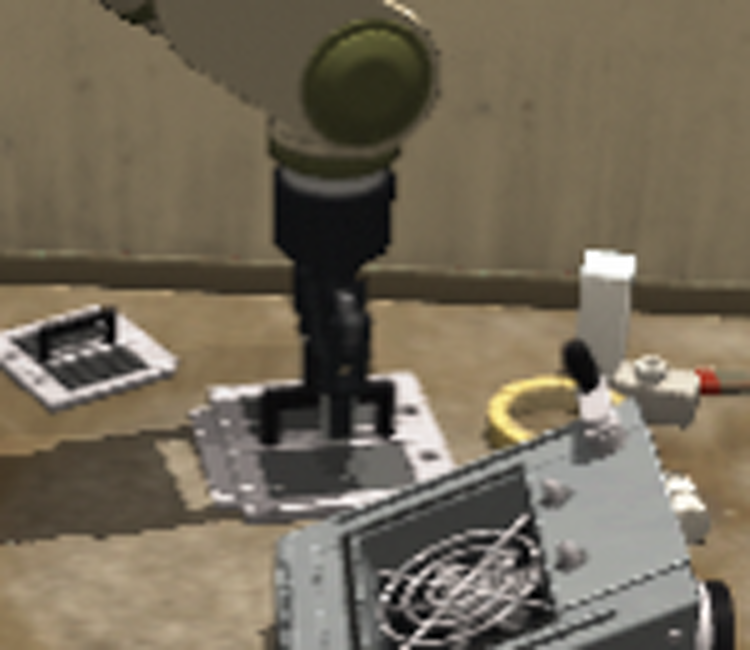

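The finger (335,405) straddles the bar, which spans 260–392, near its middle. I'll close the gripper.

```bash
python3 -m creep '[{"grip":5,"linear":[-1,-1,0],"rot":[0,0,0]},{"grip":5,"linear":[0,0,0],"rot":[0,0,0]},{"grip":5,"linear":[0,0,0],"rot":[0,0,0]},{"grip":5,"linear":[0,0,0],"rot":[0,0,0]},{"grip":5,"linear":[0,0,0],"rot":[0,0,0]},{"grip":5,"linear":[0,0,0],"rot":[0,0,0]},{"grip":5,"linear":[0,0,0],"rot":[0,0,0]},{"grip":5,"linear":[0,0,0],"rot":[0,0,0]},{"grip":5,"linear":[0,0,0],"rot":[0,0,0]}]' 100
python3 - <<'E'
from h import *
st()
C=Rn.from_euler("z",.252); t=np.array([517,310.5,0]); T=tool(C,np.pi/2)
delta(C.apply([-4,0,24])+t,T)
crop("top",160,120,150,110,5.3,"pics/t7.png")
E
```

```text
time_s: 8.3
eef_pos: [513.3, 309.6, 23.8]
ee_rot: [0.0, -0.126, 0.992, 0.0]
force: [-2.6, 0.7, 6.0]
grip_width: 0.123
t 8.3 p [513.3 309.6  23.8] F [-2.6  0.7  6. ] M [ 0.08  0.29 -0.07] gw 10.5 j [ 0.35  0.7   1.47  0.    0.97 -1.48]
turn [0.    0.    0.002] deg 0.1 lin(before turn) [ 0.2 -0.1 -0.2] lin(after turn) [ 0.2 -0.1 -0.2]
```

View pics/t7.png

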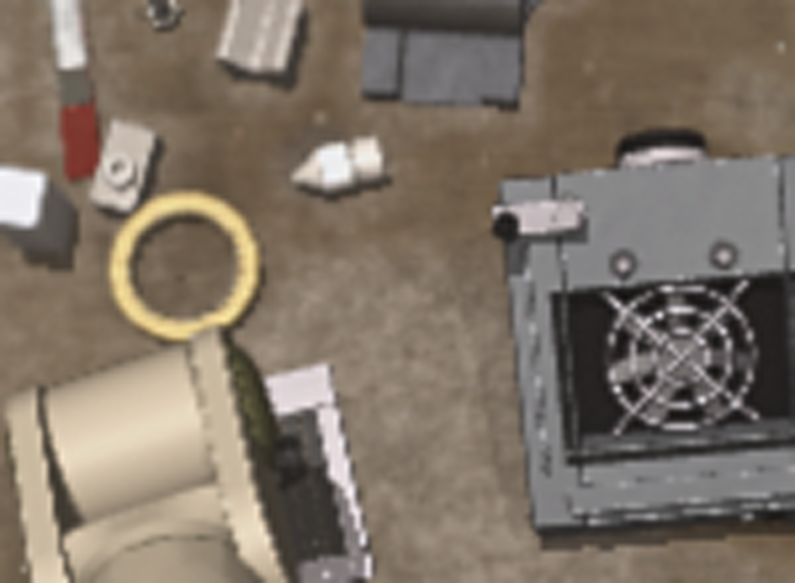

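```bash
python3 - <<'E'
from h import *
p,Rt,s=cur()
C=Rn.from_euler("z",.252); t=np.array([517,310.5,0])
g=C.inv().apply(p-t); print(g)
E
cat >> h.py <<'E'
G=np.array([-4.,0,24.])  # TCP in cassette
def cas(th,xt,zt,yt=0.,D=None):
    """TCP target for cassette with extra pitch th(deg), tongue tip at deck (xt,yt,zt)"""
    R,t=deckR(D); Rc=Rn.from_euler("y",-np.radians(th)); o=np.array([xt,yt,zt])+Rc.apply([86,0,0])
    RR=R*Rc
    return R.apply(o+Rc.apply(G))+t, tool(RR,np.pi/2)
def where(D=None):
    """present cassette tongue tip in deck & extra pitch, from TCP"""
    p,Rt,s=cur(); R,t=deckR(D)
    RR=Rt*tool(Rn.identity(),np.pi/2).inv(); Rc=R.inv()*RR
    print("tip",R.inv().apply(p+RR.apply(np.array([-86,0,0])-G)-t).round(1),"head",R.inv().apply(p+RR.apply(np.array([70,0,0])-G)-t).round(1),"pitch",(-np.degrees(Rc.as_euler("zyx"))).round(2), "Fdeck",R.inv().apply(s["force"]).round(1))
E
python3 -m creep '[{"grip":5,"linear":[0,0,-10],"rot":[0,0,0]},{"grip":5,"linear":[0,0,-20],"rot":[0,0,0]},{"grip":5,"linear":[0,0,-30],"rot":[0,0,0]},{"grip":5,"linear":[0,0,-35],"rot":[0,0,0]},{"grip":5,"linear":[0,0,-35],"rot":[0,0,0]},{"grip":5,"linear":[0,0,-35],"rot":[0,0,0]},{"grip":5,"linear":[0,0,-35],"rot":[0,0,0]},{"grip":5,"linear":[0,0,0],"rot":[0,0,0]},{"grip":5,"linear":[0,0,0],"rot":[0,0,0]}]'
python3 - <<'E'
from h import *
st(); 
p,T=cas(12,-46,60); print(p); delta(p,T)
crop("side",220,60,150,150,4,"pics/s8.png")
E
```

```text
[-3.82540195  0.06351192 23.85554463]
time_s: 9.1
eef_pos: [513.4, 309.5, 224.6]
ee_rot: [0.001, -0.127, 0.992, 0.0]
force: [-0.6, 0.6, -6.0]
grip_width: 0.121
t 9.1 p [513.4 309.5 224.6] F [-0.6  0.6 -6. ] M [-0.06  0.02  0.04] gw 10.3 j [ 0.35  0.48  1.27 -0.    1.39 -1.48]
[583.09053444  20.57506596 208.45411132]
turn [ 0.047 -0.643  0.141] deg 37.8 lin(before turn) [   5.1 -297.1   16.1] lin(after turn) [ -20.7 -294.7   35.8]
```

View pics/s8.png

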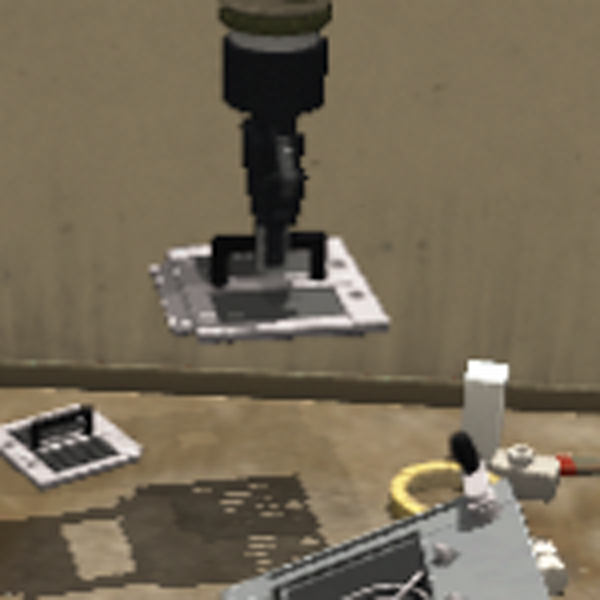

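The cassette hangs level in the side view, at about (270,285). I'll tilt it and carry it over the intake.

```bash
python3 -m creep '[{"grip":5,"linear":[0,0,0],"rot":[0.0078,-0.1072,0.0235]},{"grip":5,"linear":[0,0,0],"rot":[0.0078,-0.1072,0.0235]},{"grip":5,"linear":[0,0,0],"rot":[0.0078,-0.1072,0.0235]},{"grip":5,"linear":[0,0,0],"rot":[0.0078,-0.1072,0.0235]},{"grip":5,"linear":[0,0,0],"rot":[0.0078,-0.1072,0.0235]},{"grip":5,"linear":[0,0,0],"rot":[0.0078,-0.1072,0.0235]},{"grip":5,"linear":[0,0,0],"rot":[0,0,0]}]'
python3 -m creep '[{"grip":5,"linear":[-2,-20,0],"rot":[0,0,0]},{"grip":5,"linear":[-2,-29,0],"rot":[0,0,0]},{"grip":5,"linear":[-2,-29,0],"rot":[0,0,0]},{"grip":5,"linear":[-2,-29,0],"rot":[0,0,0]},{"grip":5,"linear":[-2,-29,0],"rot":[0,0,0]},{"grip":5,"linear":[-2,-29,0],"rot":[0,0,0]},{"grip":5,"linear":[-2,-29,0],"rot":[0,0,0]},{"grip":5,"linear":[-2,-29,0],"rot":[0,0,0]},{"grip":5,"linear":[-2,-29,0],"rot":[0,0,0]},{"grip":5,"linear":[-2,-29,0],"rot":[0,0,0]},{"grip":5,"linear":[-1,-14,0],"rot":[0,0,0]},{"grip":5,"linear":[0,0,0],"rot":[0,0,0]}]'
python3 -m creep '[{"grip":5,"linear":[0,0,0],"rot":[0,0,0]},{"grip":5,"linear":[0,0,0],"rot":[0,0,0]}]'
python3 - <<'E'
from h import *
st(); where()
p,T=cas(12,-46,60); delta(p,T)
crop("side",240,80,150,150,4,"pics/s9.png");crop("top",220,120,120,110,5.3,"pics/t9.png")
E
```

```text
time_s: 9.73
eef_pos: [509.3, 308.8, 218.5]
ee_rot: [0.313, -0.052, 0.948, 0.016]
force: [0.1, -1.1, -5.5]
grip_width: 0.116
time_s: 10.73
eef_pos: [562.3, 15.4, 235.2]
ee_rot: [0.315, -0.051, 0.948, 0.018]
force: [-0.0, -1.3, -5.6]
grip_width: 0.122
time_s: 10.9
eef_pos: [561.4, 18.7, 235.2]
ee_rot: [0.315, -0.052, 0.948, 0.018]
force: [0.1, 0.7, -5.9]
grip_width: 0.119
t 10.9 p [561.4  18.7 235.2] F [ 0.1  0.7 -5.9] M [-0.08  0.83  0.07] gw 10.2 j [-0.28  0.1   1.89  0.43  0.59 -2.25]
tip [-54.6   0.5  93.7] head [ 98.1   0.5 125.5] pitch [-0.04 11.76 -0.15] Fdeck [-2.3  0.7 -5.4]
turn [ 0.003 -0.004  0.   ] deg 0.3 lin(before turn) [-1.4 -0.6 34.4] lin(after turn) [-1.3 -0.5 34.4]
```

View pics/s9.png

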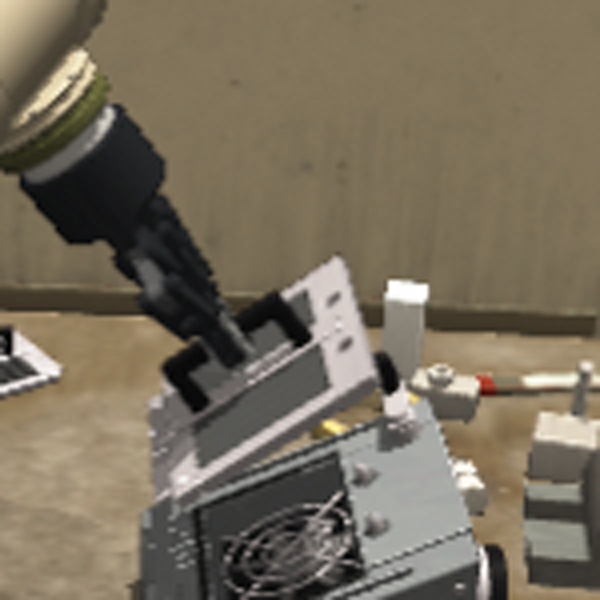

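View pics/t9.png

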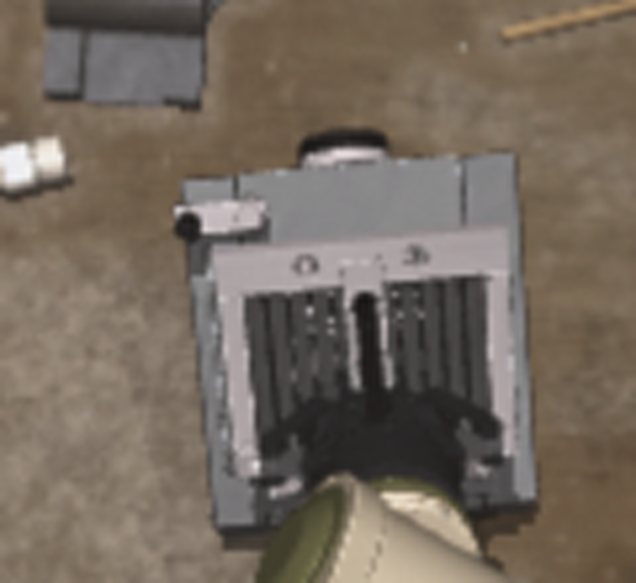

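The top view shows the cassette over the seat, with its holes at (306,264) and (416,255). The side view shows them at (335,299) and (345,344). I'll check the held pose against these.

Run:
```python
from h import *
p,Rt,s=cur(); R,t=deckR()
RR=Rt*tool(Rn.identity(),np.pi/2).inv()
H=p+RR.apply(np.array([[57,30,10],[57,-30,10]])-G)
f=lambda uv,u0,v0,s:(np.asarray(uv,float)+.5)/s-.5+[u0,v0]
a=f([[306,264],[416,255]],220,120,5.3); b=f([[335,299],[345,344]],240,80,4.)
print(proj("top",H)-a,proj("side",H)-b)
T=tri(b,a); print(T.round(1)); print("err in deck",R.inv().apply(H-T[:,:3]).round(1))
```

```text
[[-0.29021588  0.73766664]
 [-0.29616048  0.57237115]] [[-0.87319278  0.2282502 ]
 [-0.35662965  0.30054798]]
[[ 6.170e+02  5.430e+01  2.621e+02  1.000e-01]
 [ 6.226e+02 -5.300e+00  2.622e+02  7.000e-01]]
err in deck [[-2.2  1.  -0.2]
 [-1.5  0.9 -0.8]]
```

Run:
```python
from h import *
p,T=cas(12,-48,12,.7); delta(p,T)
```

```text
turn [ 0.002 -0.003  0.001] deg 0.2 lin(before turn) [10.7 -0.3 81.3] lin(after turn) [10.9 -0.1 81.3]
```

```bash
python3 -m creep '[{"grip":5,"linear":[1.8,0,13.5],"rot":[0.002,-0.003,0.001]},{"grip":5,"linear":[1.8,0,13.5],"rot":[0,0,0]},{"grip":5,"linear":[1.8,0,13.5],"rot":[0,0,0]},{"grip":5,"linear":[1.8,0,13.5],"rot":[0,0,0]},{"grip":5,"linear":[1.8,0,13.5],"rot":[0,0,0]},{"grip":5,"linear":[1.8,0,13.5],"rot":[0,0,0]},{"grip":5,"linear":[0,0,0],"rot":[0,0,0]},{"grip":5,"linear":[0,0,0],"rot":[0,0,0]},{"grip":5,"linear":[0,0,0],"rot":[0,0,0]}]'
python3 - <<'E'
from h import *
st(); where()
p,T=cas(12,-50,4,.7); delta(p,T)
crop("side",260,130,110,110,5.4,"pics/s10.png");crop("top",220,120,120,110,5.3,"pics/t10.png")
E
```

```text
time_s: 11.75
eef_pos: [601.6, 22.7, 165.6]
ee_rot: [0.318, -0.051, 0.947, 0.017]
force: [0.1, -0.6, -4.3]
grip_width: 0.116
t 11.75 p [601.6  22.7 165.6] F [ 0.1 -0.6 -4.3] M [-0.11  0.83  0.01] gw 9.9 j [-0.25  0.29  1.87  0.54  0.42 -2.36]
tip [-47.2   0.1  13.1] head [105.3   0.   45.9] pitch [ 0.05 12.11  0.09] Fdeck [-1.8 -0.7 -3.9]
turn [-0.002  0.002 -0.001] deg 0.1 lin(before turn) [4.6 0.6 8.5] lin(after turn) [4.6 0.6 8.5]
```

View pics/s10.png

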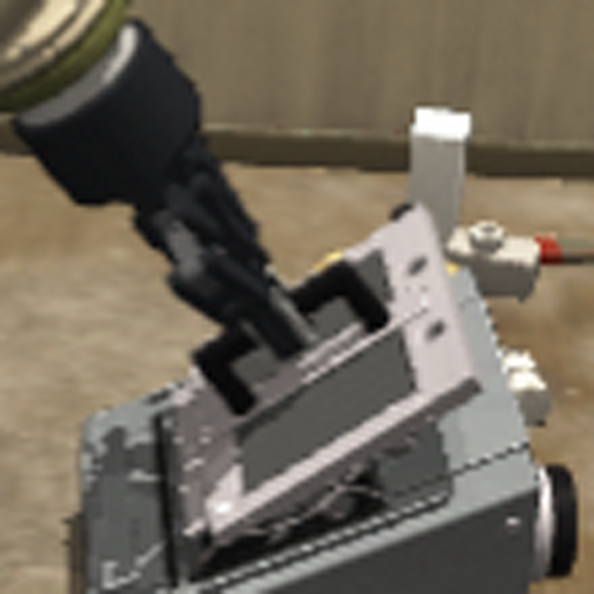

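View pics/t10.png

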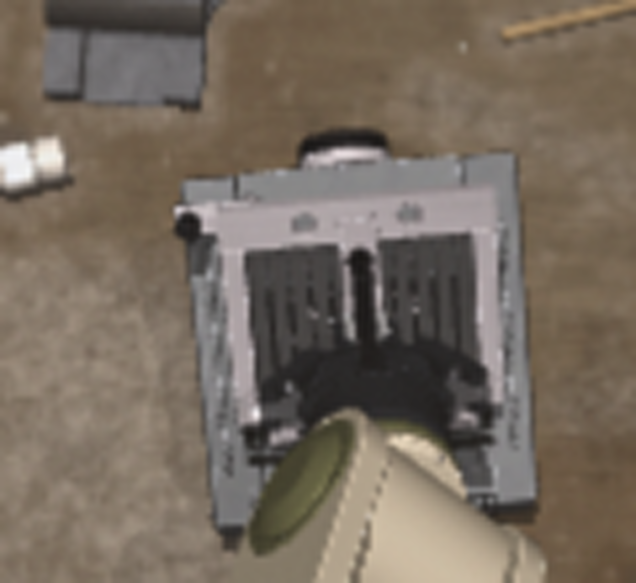

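Run:
```python
from h import *
p,T=cas(10,-50,4,.7); delta(p,T)
p,T=cas(10,-50,4,.7); p2,_=cas(10,-86,2,.7); print("slide tool",T.inv().apply(p2-p))
```

```text
turn [-0.002  0.038 -0.001] deg 2.2 lin(before turn) [ 4.1  0.9 11.6] lin(after turn) [ 3.6  0.9 11.7]
slide tool [ 3.58003755e+01 -1.67313070e-15 -4.28171889e+00]
```

```bash
python3 -m creep '[{"grip":5,"linear":[1,0.3,3],"rot":[-0.0005,0.0095,0]},{"grip":5,"linear":[1,0.2,3],"rot":[-0.0005,0.0095,0]},{"grip":5,"linear":[1,0.2,3],"rot":[-0.0005,0.0095,0]},{"grip":5,"linear":[1,0.2,2.6],"rot":[-0.0005,0.0095,0]},{"grip":5,"linear":[0,0,0],"rot":[0,0,0]},{"grip":5,"linear":[0,0,0],"rot":[0,0,0]}]'
python3 -m creep '[{"grip":5,"linear":[4,0,-0.5],"rot":[0,0,0]},{"grip":5,"linear":[4,0,-0.5],"rot":[0,0,0]},{"grip":5,"linear":[4,0,-0.5],"rot":[0,0,0]},{"grip":5,"linear":[0,0,0],"rot":[0,0,0]},{"grip":5,"linear":[0,0,0],"rot":[0,0,0]}]'
python3 - <<'E'
from h import *
st(); where()
p,T=cas(10,-70,2,.7); delta(p,T)
E
```

```text
time_s: 12.35
eef_pos: [605.2, 23.5, 152.9]
ee_rot: [0.299, -0.051, 0.953, 0.016]
force: [-0.1, 0.3, -4.8]
grip_width: 0.12
time_s: 12.77
eef_pos: [594.2, 22.3, 147.5]
ee_rot: [0.299, -0.051, 0.953, 0.016]
force: [-0.4, -0.6, -4.0]
grip_width: 0.118
t 12.77 p [594.2  22.3 147.5] F [-0.4 -0.6 -4. ] M [-0.1   0.79 -0.01] gw 10.1 j [-0.25  0.31  1.88  0.51  0.42 -2.34]
tip [-63.    0.6   2.8] head [90.7  0.4 29.6] pitch [0.1  9.89 0.01] Fdeck [-2.1 -0.6 -3.5]
turn [-0.    -0.002 -0.002] deg 0.1 lin(before turn) [ 7.1  0.2 -0.6] lin(after turn) [ 7.1  0.2 -0.6]
```

```bash
python3 -m creep '[{"grip":5,"linear":[3.5,0,-0.4],"rot":[0,0,0]},{"grip":5,"linear":[3.5,0,-0.4],"rot":[0,0,0]},{"grip":5,"linear":[3.5,0,-0.4],"rot":[0,0,0]},{"grip":5,"linear":[0,0,0],"rot":[0,0,0]},{"grip":5,"linear":[0,0,0],"rot":[0,0,0]}]'
python3 - <<'E'
from h import *
st(); where()
crop("side",260,150,110,90,5.4,"pics/s11.png");crop("top",220,120,120,110,5.3,"pics/t11.png")
E
```

```text
time_s: 13.18
eef_pos: [585.1, 21.3, 142.4]
ee_rot: [0.299, -0.051, 0.953, 0.016]
force: [0.5, 0.5, -4.7]
grip_width: 0.124
t 13.18 p [585.1  21.3 142.4] F [ 0.5  0.5 -4.7] M [-0.06  0.77 -0.03] gw 10.6 j [-0.25  0.3   1.91  0.54  0.4  -2.38]
tip [-73.5   0.7   2.1] head [80.2  0.4 28.9] pitch [0.09 9.89 0.  ] Fdeck [-1.5  0.4 -4.5]
```

View pics/s11.png

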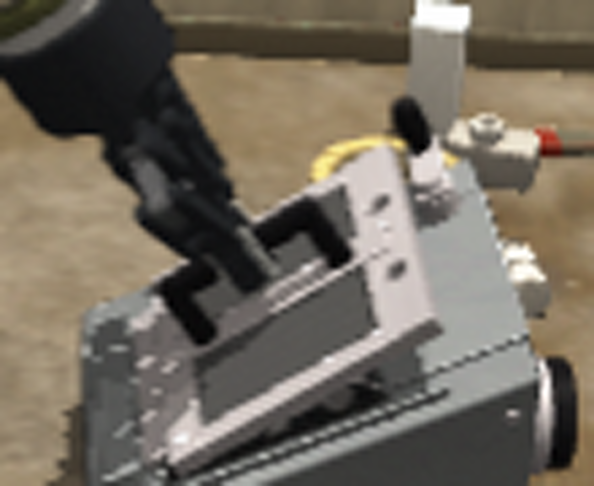

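View pics/t11.png

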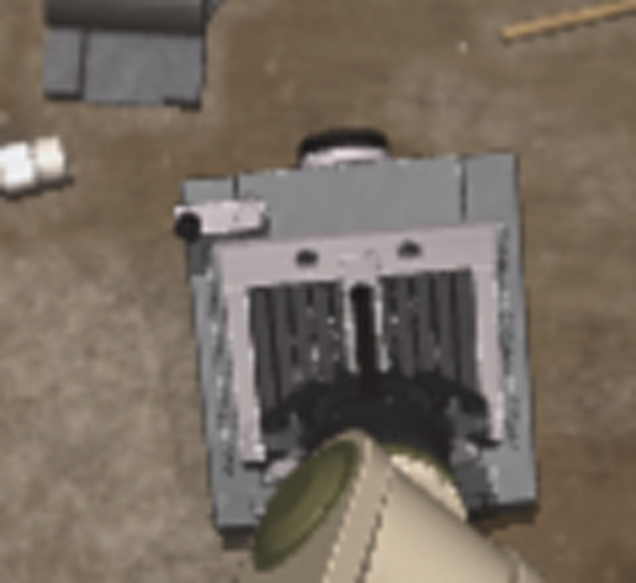

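Top: the holes are at (306,257) and (410,250). Side: (379,203) and (398,268). I'll compute the offset to the seated pose from these.

Run:
```python
from h import *
p,Rt,s=cur(); R,t=deckR()
RR=Rt*tool(Rn.identity(),np.pi/2).inv()
H=p+RR.apply(np.array([[57,30,10],[57,-30,10]])-G)
f=lambda uv,u0,v0,s:(np.asarray(uv,float)+.5)/s-.5+[u0,v0]
a=f([[306,257],[410,250]],220,120,5.3); b=f([[379,203],[398,268]],260,150,5.4)
T=tri(b,a); print("cam holes in deck",R.inv().apply(T[:,:3]-t).round(1),T[:,3]); print("pred",R.inv().apply(H-t).round(1))
```

```text
cam holes in deck [[ 67.7  29.6  37.9]
 [ 67.8 -31.   38.8]] [1.99581564 0.26975538]
pred [[ 66.1  30.4  36.6]
 [ 66.  -29.6  36.6]]
```

```bash
python3 -m creep '[{"grip":5,"linear":[3,0.2,-0.4],"rot":[0,0,0]},{"grip":5,"linear":[3,0.2,-0.4],"rot":[0,0,0]},{"grip":5,"linear":[3,0,-0.4],"rot":[0,0,0]},{"grip":5,"linear":[0,0,0],"rot":[0,0,0]},{"grip":5,"linear":[0,0,0],"rot":[0,0,0]}]'
python3 - <<'E'
from h import *
st(); where()
E
python3 -m creep '[{"grip":5,"linear":[1.5,0,-0.3],"rot":[0,0,0]},{"grip":5,"linear":[1.5,0,-0.3],"rot":[0,0,0]},{"grip":5,"linear":[0,0,0],"rot":[0,0,0]},{"grip":5,"linear":[0,0,0],"rot":[0,0,0]}]'
python3 - <<'E'
from h import *
st(); where()
crop("side",260,150,110,90,5.4,"pics/s12.png");crop("top",220,120,120,110,5.3,"pics/t12.png")
E
```

```text
time_s: 13.7
eef_pos: [577.0, 20.9, 138.3]
ee_rot: [0.299, -0.051, 0.953, 0.016]
force: [0.4, 0.2, -5.0]
grip_width: 0.12
t 13.7 p [577.   20.9 138.3] F [ 0.4  0.2 -5. ] M [-0.13  0.77  0.01] gw 10.3 j [-0.26  0.29  1.94  0.57  0.39 -2.41]
tip [-82.6   1.1   1.7] head [71.1  0.8 28.5] pitch [0.09 9.89 0.  ] Fdeck [-1.8  0.2 -4.7]
time_s: 14.03
eef_pos: [574.3, 20.6, 137.1]
ee_rot: [0.299, -0.051, 0.953, 0.016]
force: [-0.3, 0.1, -6.1]
grip_width: 0.122
t 14.03 p [574.3  20.6 137.1] F [-0.3  0.1 -6.1] M [-0.14  0.8  -0.02] gw 10.4 j [-0.26  0.29  1.95  0.58  0.39 -2.42]
tip [-85.5   1.1   1.8] head [68.2  0.9 28.6] pitch [0.09 9.9  0.  ] Fdeck [-2.8  0.1 -5.4]
```

View pics/s12.png

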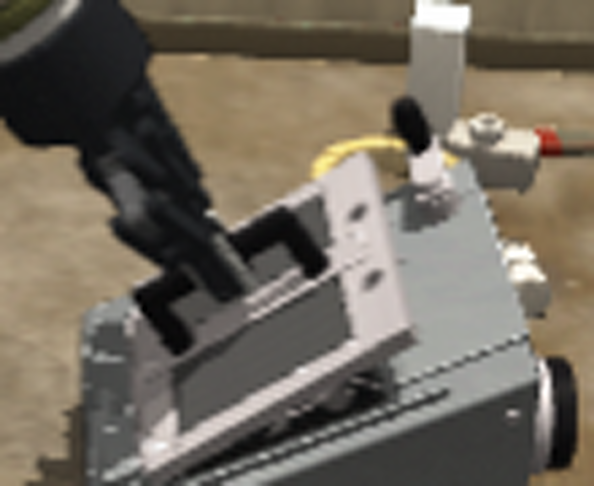

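View pics/t12.png

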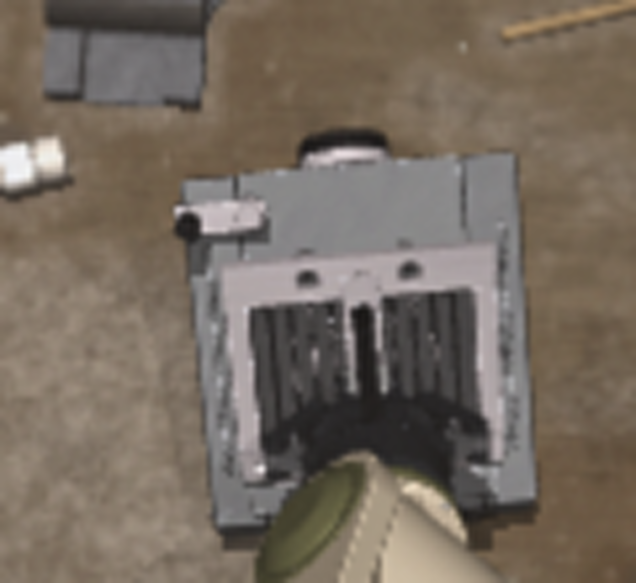

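```bash
python3 -m creep '[{"grip":5,"linear":[1,0,-0.2],"rot":[0,0,0]},{"grip":5,"linear":[0.5,0,-0.1],"rot":[0,0,0]},{"grip":5,"linear":[0,0,0],"rot":[0,0,0]},{"grip":5,"linear":[0,0,0],"rot":[0,0,0]}]'
python3 - <<'E'
from h import *
where()
E
python3 -m creep '[{"grip":5,"linear":[1,0,-0.2],"rot":[0,0,0]},{"grip":5,"linear":[0.5,0,-0.1],"rot":[0,0,0]},{"grip":5,"linear":[0,0,0],"rot":[0,0,0]},{"grip":5,"linear":[0,0,0],"rot":[0,0,0]}]'
python3 - <<'E'
from h import *
where()
E
```

```text
time_s: 14.47
eef_pos: [572.9, 20.5, 136.5]
ee_rot: [0.299, -0.051, 0.953, 0.016]
force: [0.6, 0.7, -4.5]
grip_width: 0.12
tip [-87.    1.1   1.8] head [66.7  0.9 28.6] pitch [0.09 9.9  0.  ] Fdeck [-1.3  0.6 -4.4]
time_s: 14.8
eef_pos: [571.6, 20.3, 135.9]
ee_rot: [0.299, -0.051, 0.953, 0.016]
force: [0.4, 0.2, -4.5]
grip_width: 0.118
tip [-88.5   1.1   1.9] head [65.2  0.9 28.7] pitch [0.08 9.9  0.  ] Fdeck [-1.5  0.2 -4.2]
```

```bash
python3 -m creep '[{"grip":5,"linear":[1,0,-0.2],"rot":[0,0,0]},{"grip":5,"linear":[0,0,0],"rot":[0,0,0]},{"grip":5,"linear":[0,0,0],"rot":[0,0,0]}]'
python3 - <<'E'
from h import *
where()
E
python3 -m creep '[{"grip":5,"linear":[1,0,-0.2],"rot":[0,0,0]},{"grip":5,"linear":[0,0,0],"rot":[0,0,0]},{"grip":5,"linear":[0,0,0],"rot":[0,0,0]}]'
python3 - <<'E'
from h import *
where()
E
```

```text
time_s: 15.05
eef_pos: [571.1, 20.2, 136.1]
ee_rot: [0.3, -0.051, 0.952, 0.016]
force: [2.4, 1.5, -2.7]
grip_width: 0.115
tip [-88.8   1.    2.1] head [64.9  0.8 29.2] pitch [0.08 9.98 0.03] Fdeck [ 1.2  1.3 -3.5]
time_s: 15.3
eef_pos: [570.7, 20.0, 136.3]
ee_rot: [0.301, -0.051, 0.952, 0.016]
force: [4.8, 3.2, 1.1]
grip_width: 0.12
tip [-89.    0.9   2.4] head [64.6  0.7 29.7] pitch [ 0.09 10.07  0.05] Fdeck [ 5.1  2.6 -1.2]
```

Contact with the lip came at a predicted tip x of about −88.8, which agrees with −89. I'll back off 3 mm and pivot down part way.

```bash
python3 -m creep '[{"grip":5,"linear":[-2.2,0,0.4],"rot":[0,0,0]},{"grip":5,"linear":[-2.2,0,0.4],"rot":[0,0,0]},{"grip":5,"linear":[-0.4,0,1.6],"rot":[0,0.0175,0]},{"grip":5,"linear":[-0.4,0,1.6],"rot":[0,0.0175,0]},{"grip":5,"linear":[-0.4,0,1.6],"rot":[0,0.0175,0]},{"grip":5,"linear":[-0.4,0,1.6],"rot":[0,0.0175,0]},{"grip":5,"linear":[0,0,0],"rot":[0,0,0]},{"grip":5,"linear":[0,0,0],"rot":[0,0,0]}]'
python3 - <<'E'
from h import *
st();where()
crop("side",260,150,110,90,5.4,"pics/s13.png");crop("top",260,140,76,84,7,"pics/t13.png")
E
```

```text
time_s: 15.97
eef_pos: [578.3, 21.2, 132.0]
ee_rot: [0.266, -0.051, 0.963, 0.015]
force: [0.1, -0.3, -5.3]
grip_width: 0.12
t 15.97 p [578.3  21.2 132. ] F [ 0.1 -0.3 -5.3] M [-0.12  0.68  0.02] gw 10.2 j [-0.25  0.32  1.89  0.42  0.46 -2.25]
tip [-86.5   1.2   1. ] head [68.7  1.  16.8] pitch [ 0.08  5.84 -0.03] Fdeck [-2.2 -0.3 -4.9]
```

View pics/s13.png

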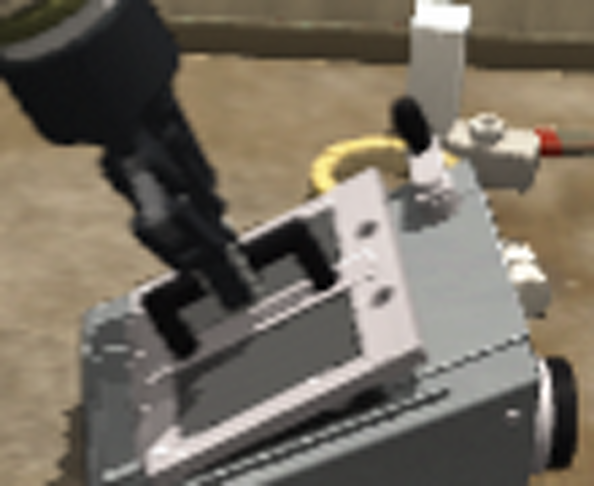

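View pics/t13.png

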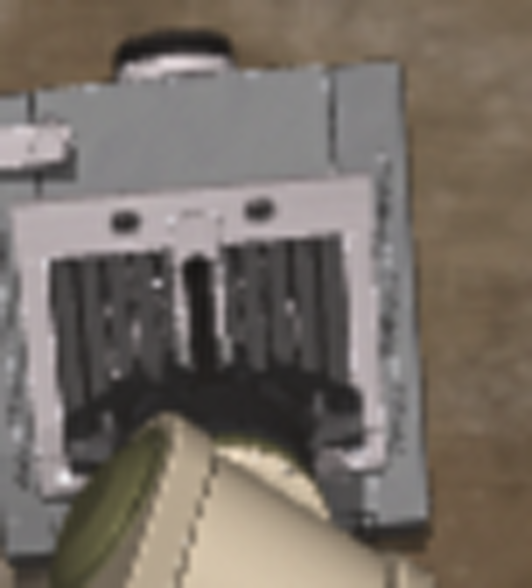

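Run:
```python
from h import *
p,Rt,s=cur(); R,t=deckR()
RR=Rt*tool(Rn.identity(),np.pi/2).inv()
H=p+RR.apply(np.array([[57,30,10],[57,-30,10]])-G)
f=lambda uv,u0,v0,s:(np.asarray(uv,float)+.5)/s-.5+[u0,v0]
a=f([[125,221],[260,208]],260,140,7); b=f([[367,230],[382,296]],260,150,5.4)
print("res",proj("top",H)-a,proj("side",H)-b)
T=tri(b,a); print("cam holes in deck",R.inv().apply(T[:,:3]-t).round(1),T[:,3]); print("pred",R.inv().apply(H-t).round(1))
pg=R.apply([[57,30,12],[57,-30,12]])+t
print("peg res top",proj("top",pg)-f([[193,209],[326,197]],250,140,7))
```

```text
res [[-0.2525591   0.53297418]
 [-0.32054827  0.72010632]] [[-0.44263527  0.15198282]
 [-0.26297519  0.34652311]]
cam holes in deck [[ 56.3  30.1  26.1]
 [ 56.4 -30.1  26.9]] [0.41080661 1.39394003]
pred [[ 54.8  31.   25.7]
 [ 54.7 -29.   25.6]]
peg res top [[0.20644586 0.56846991]
 [0.26353348 0.6021023 ]]
```

```bash
python3 -m creep '[{"grip":5,"linear":[-0.4,0.6,0],"rot":[0,0,0]},{"grip":5,"linear":[-0.4,0,1.45],"rot":[0,0.0175,0]},{"grip":5,"linear":[-0.4,0,1.45],"rot":[0,0.0175,0]},{"grip":5,"linear":[0,0,0],"rot":[0,0,0]},{"grip":5,"linear":[0,0,0],"rot":[0,0,0]}]'
python3 - <<'E'
from h import *
st();where()
E
python3 -m creep '[{"grip":5,"linear":[-0.4,0,1.45],"rot":[0,0.0175,0]},{"grip":5,"linear":[0,0,0],"rot":[0,0,0]},{"grip":5,"linear":[0,0,0],"rot":[0,0,0]}]'
python3 - <<'E'
from h import *
st();where()
E
```

```text
time_s: 16.48
eef_pos: [581.0, 22.0, 130.5]
ee_rot: [0.249, -0.052, 0.967, 0.014]
force: [-0.4, -0.2, -5.2]
grip_width: 0.118
t 16.48 p [581.   22.  130.5] F [-0.4 -0.2 -5.2] M [-0.1   0.67  0.03] gw 10.1 j [-0.24  0.33  1.86  0.35  0.5  -2.19]
tip [-85.6   1.8   1.2] head [70.   1.6 11.8] pitch [ 0.07  3.91 -0.02] Fdeck [-2.6 -0.2 -4.6]
time_s: 16.73
eef_pos: [582.0, 22.1, 129.5]
ee_rot: [0.241, -0.052, 0.969, 0.013]
force: [-0.6, -0.4, -4.7]
grip_width: 0.117
t 16.73 p [582.   22.1 129.5] F [-0.6 -0.4 -4.7] M [-0.09  0.64 -0.01] gw 10.0 j [-0.23  0.34  1.84  0.32  0.52 -2.16]
tip [-85.7   1.8   1.2] head [70.1  1.6  9.1] pitch [ 0.08  2.92 -0.02] Fdeck [-2.6 -0.3 -4. ]
```

```bash
python3 -m creep '[{"grip":5,"linear":[-0.4,0,1.45],"rot":[0,0.0175,0]},{"grip":5,"linear":[0,0,0],"rot":[0,0,0]},{"grip":5,"linear":[0,0,0],"rot":[0,0,0]}]'
python3 - <<'E'
from h import *
st();where()
E
python3 -m creep '[{"grip":5,"linear":[-0.4,0,1.45],"rot":[0,0.0175,0]},{"grip":5,"linear":[0,0,0],"rot":[0,0,0]},{"grip":5,"linear":[0,0,0],"rot":[0,0,0]}]'
python3 - <<'E'
from h import *
st();where()
crop("side",260,150,110,90,5.4,"pics/s14.png");crop("top",260,140,76,84,7,"pics/t14.png")
E
```

```text
time_s: 16.98
eef_pos: [583.1, 22.2, 128.4]
ee_rot: [0.232, -0.052, 0.971, 0.013]
force: [0.2, 0.4, -5.4]
grip_width: 0.12
t 16.98 p [583.1  22.2 128.4] F [ 0.2  0.4 -5.4] M [-0.06  0.67 -0.03] gw 10.3 j [-0.23  0.35  1.83  0.3   0.54 -2.13]
tip [-85.6   1.7   1.2] head [70.3  1.5  6.4] pitch [ 0.08  1.92 -0.02] Fdeck [-2.1  0.4 -5. ]
time_s: 17.23
eef_pos: [584.2, 22.3, 127.3]
ee_rot: [0.224, -0.052, 0.973, 0.012]
force: [0.2, -0.3, -4.2]
grip_width: 0.122
t 17.23 p [584.2  22.3 127.3] F [ 0.2 -0.3 -4.2] M [-0.08  0.59 -0.01] gw 10.4 j [-0.23  0.35  1.81  0.27  0.56 -2.11]
tip [-85.5   1.7   1.2] head [70.5  1.5  3.6] pitch [ 0.07  0.89 -0.01] Fdeck [-1.6 -0.4 -3.8]
```

View pics/s14.png

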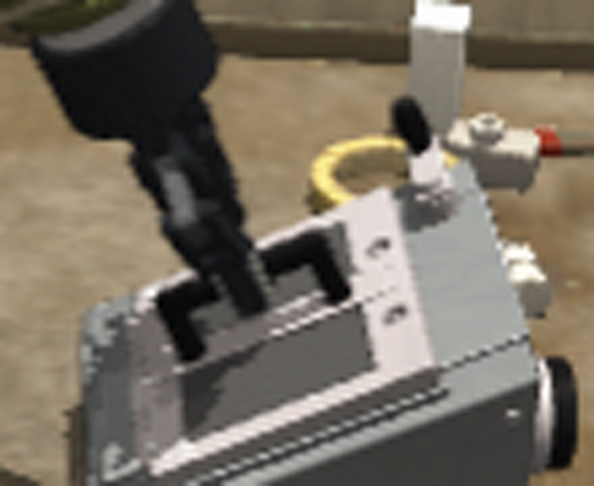

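View pics/t14.png

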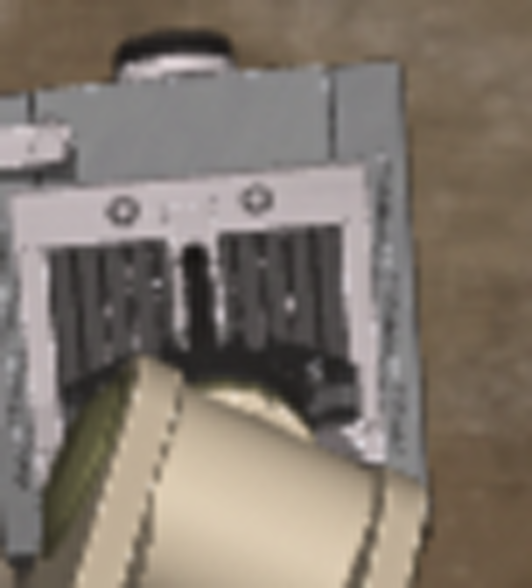

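Both pegs now show through the holes, at (123,210) and (257,198) in the top view. I'll do the last lowering.

```bash
python3 -m creep '[{"grip":5,"linear":[-0.35,0,1.3],"rot":[0,0.0155,0]},{"grip":5,"linear":[0,0,0.7],"rot":[0,0,0]},{"grip":5,"linear":[0,0,0],"rot":[0,0,0]},{"grip":5,"linear":[0,0,0],"rot":[0,0,0]}]'
python3 - <<'E'
from h import *
st();where()
E
python3 -m creep '[{"grip":5,"linear":[0,0,0.7],"rot":[0,0,0]},{"grip":5,"linear":[0,0,0],"rot":[0,0,0]},{"grip":5,"linear":[0,0,0],"rot":[0,0,0]}]'
python3 - <<'E'
from h import *
st();where()
E
```

```text
time_s: 17.67
eef_pos: [585.4, 22.4, 125.7]
ee_rot: [0.216, -0.052, 0.975, 0.012]
force: [0.4, -0.5, -4.2]
grip_width: 0.118
t 17.67 p [585.4  22.4 125.7] F [ 0.4 -0.5 -4.2] M [-0.12  0.56  0.03] gw 10.0 j [-0.22  0.36  1.8   0.25  0.58 -2.09]
tip [-85.5   1.7   0.5] head [70.5  1.4  0.5] pitch [ 0.08 -0.   -0.01] Fdeck [-1.5 -0.5 -4. ]
time_s: 17.92
eef_pos: [585.4, 22.4, 125.6]
ee_rot: [0.216, -0.052, 0.975, 0.012]
force: [-6.0, -1.3, 2.8]
grip_width: 0.119
t 17.92 p [585.4  22.4 125.6] F [-6.  -1.3  2.8] M [-0.14  0.96 -0.04] gw 10.2 j [-0.22  0.36  1.8   0.25  0.58 -2.09]
tip [-85.5   1.7   0.3] head [70.5  1.5  0.4] pitch [ 0.06  0.   -0.01] Fdeck [-4.3 -0.6  5.1]
```

```bash
python3 -m creep '[{"grip":5,"linear":[0,0,0.5],"rot":[0,0,0]},{"grip":5,"linear":[0,0,0],"rot":[0,0,0]},{"grip":5,"linear":[0,0,0],"rot":[0,0,0]}]'
python3 - <<'E'
from h import *
st();where()
crop("side",260,150,110,90,5.4,"pics/s15.png")
E
python3 -m creep '[{"grip":30,"linear":[0,0,0],"rot":[0,0,0]},{"grip":45,"linear":[0,0,0],"rot":[0,0,0]},{"grip":45,"linear":[0,0,0],"rot":[0,0,0]},{"grip":45,"linear":[0,0,0],"rot":[0,0,0]},{"grip":45,"linear":[0,0,0],"rot":[0,0,0]},{"grip":45,"linear":[0,0,-10],"rot":[0,0,0]},{"grip":45,"linear":[0,0,-20],"rot":[0,0,0]},{"grip":45,"linear":[0,0,-30],"rot":[0,0,0]},{"grip":45,"linear":[0,0,-30],"rot":[0,0,0]},{"grip":45,"linear":[0,0,0],"rot":[0,0,0]},{"grip":45,"linear":[0,0,0],"rot":[0,0,0]}]' 40
python3 - <<'E'
from h import *
st()
crop("side",260,150,110,90,5.4,"pics/s16.png");crop("top",250,140,86,84,7,"pics/t16.png")
R,t=deckR()
delta(R.apply(knob(1.58,90))+t,tool(R,np.radians(38)))
E
```

```text
time_s: 18.17
eef_pos: [585.4, 22.4, 125.6]
ee_rot: [0.216, -0.052, 0.975, 0.012]
force: [-12.7, -1.9, 9.2]
grip_width: 0.122
t 18.17 p [585.4  22.4 125.6] F [-12.7  -1.9   9.2] M [-0.18  1.36 -0.06] gw 10.4 j [-0.22  0.36  1.8   0.25  0.58 -2.09]
tip [-85.5   1.7   0.3] head [70.5  1.5  0.3] pitch [ 0.05  0.   -0.01] Fdeck [-7.7 -0.5 13.7]
time_s: 19.13
eef_pos: [548.1, 18.1, 208.1]
ee_rot: [0.218, -0.052, 0.975, 0.011]
force: [-1.0, 0.4, 0.3]
grip_width: 0.526
t 19.13 p [548.1  18.1 208.1] F [-1.   0.4  0.3] M [ 0.01  0.23 -0.  ] gw 44.9 j [-0.25  0.17  1.81  0.22  0.76 -2.06]
turn [-0.    -0.001  0.906] deg 51.9 lin(before turn) [-96.2  94.5  22.9] lin(after turn) [ 15.  134.   22.9]
```

View pics/s16.png

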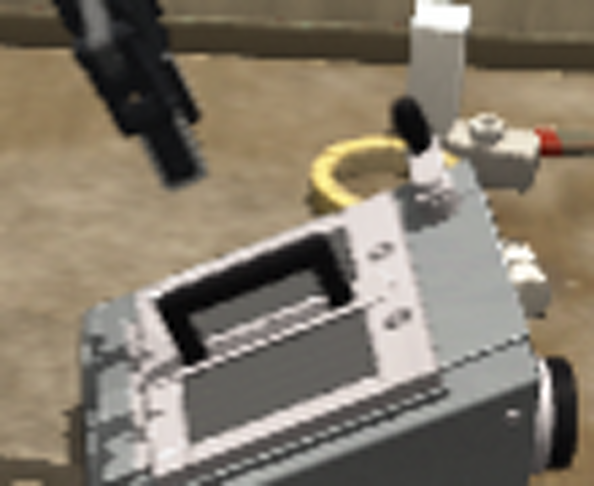

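View pics/t16.png

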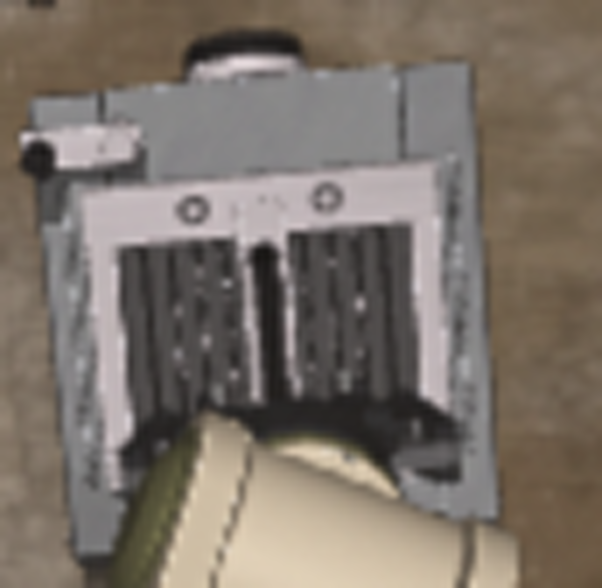

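The cassette lies flat, with both pegs centred in the holes at (193,209) and (327,198), and the latch is still open. I'll turn the gripper and go to the knob.

```bash
python3 -m creep '[{"grip":45,"linear":[0,0,0],"rot":[0,0,0.1133]},{"grip":45,"linear":[0,0,0],"rot":[0,0,0.1133]},{"grip":45,"linear":[0,0,0],"rot":[0,0,0.1133]},{"grip":45,"linear":[0,0,0],"rot":[0,0,0.1133]},{"grip":45,"linear":[0,0,0],"rot":[0,0,0.1133]},{"grip":45,"linear":[0,0,0],"rot":[0,0,0.1133]},{"grip":45,"linear":[0,0,0],"rot":[0,0,0.1133]},{"grip":45,"linear":[0,0,0],"rot":[0,0,0.1133]}]'
python3 -m creep '[{"grip":45,"linear":[2.5,22.3,0],"rot":[0,0,0]},{"grip":45,"linear":[2.5,22.3,0],"rot":[0,0,0]},{"grip":45,"linear":[2.5,22.3,0],"rot":[0,0,0]},{"grip":45,"linear":[2.5,22.3,0],"rot":[0,0,0]},{"grip":45,"linear":[2.5,22.3,0],"rot":[0,0,0]},{"grip":45,"linear":[2.5,22.3,0],"rot":[0,0,0]},{"grip":45,"linear":[0,0,20],"rot":[0,0,0]},{"grip":45,"linear":[0,0,0],"rot":[0,0,0]},{"grip":45,"linear":[0,0,0],"rot":[0,0,0]}]'
python3 - <<'E'
from h import *
st()
crop("side",260,130,110,90,5.4,"pics/s17.png");crop("top",250,140,86,84,7,"pics/t17.png")
R,t=deckR()
delta(R.apply(knob(1.58,22.5))+t,tool(R,np.radians(38)))
E
```

```text
time_s: 19.9
eef_pos: [547.7, 18.5, 204.7]
ee_rot: [0.187, 0.383, 0.898, 0.106]
force: [0.5, 0.2, 0.7]
grip_width: 0.531
time_s: 20.65
eef_pos: [632.2, 122.3, 226.3]
ee_rot: [0.187, 0.38, 0.9, 0.104]
force: [-0.5, 1.1, -0.4]
grip_width: 0.527
t 20.65 p [632.2 122.3 226.3] F [-0.5  1.1 -0.4] M [-0.07  0.18 -0.03] gw 45.0 j [-0.01  0.36  1.5   0.07  0.85 -0.82]
turn [-0.001 -0.001 -0.001] deg 0.1 lin(before turn) [ 0.3  0.6 70.7] lin(after turn) [ 0.4  0.6 70.7]
```

View pics/s17.png

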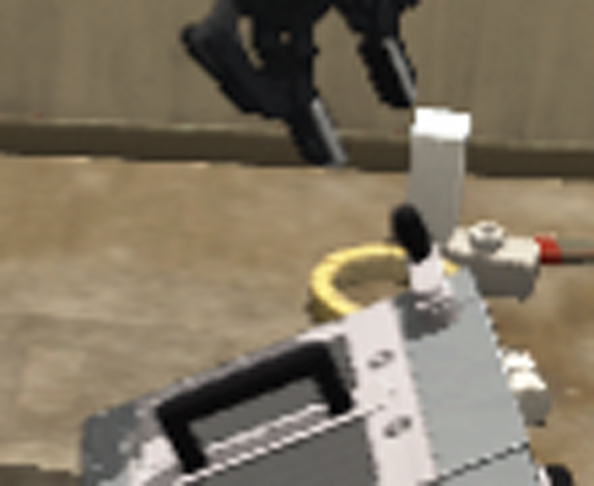

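The jaws at (330,160) and (405,100) are aligned above the knob at (410,230). I'll descend and close.

```bash
python3 -m creep '[{"grip":45,"linear":[0,0.3,20],"rot":[0,0,0]},{"grip":45,"linear":[0,0.3,20],"rot":[0,0,0]},{"grip":45,"linear":[0,0,20],"rot":[0,0,0]},{"grip":45,"linear":[0,0,10],"rot":[0,0,0]},{"grip":45,"linear":[0,0,0],"rot":[0,0,0]},{"grip":45,"linear":[0,0,0],"rot":[0,0,0]},{"grip":10,"linear":[0,0,0],"rot":[0,0,0]},{"grip":10,"linear":[0,0,0],"rot":[0,0,0]},{"grip":10,"linear":[0,0,0],"rot":[0,0,0]},{"grip":10,"linear":[0,0,0],"rot":[0,0,0]},{"grip":10,"linear":[0,0,0],"rot":[0,0,0]},{"grip":10,"linear":[0,0,0],"rot":[0,0,0]}]' 25
python3 - <<'E'
from h import *
p,Rt,s=st(); R,t=deckR(); print("deck",R.inv().apply(p-t).round(1))
crop("side",260,130,110,90,5.4,"pics/s18.png")
qs=np.linspace(1.58,0,13); k=np.array([R.apply(knob(q,22))+t for q in qs])
print(Rt.inv().apply(np.diff(k,axis=0)).round(1))
E
```

```text
time_s: 21.75
eef_pos: [662.7, 125.6, 166.8]
ee_rot: [0.19, 0.38, 0.899, 0.105]
force: [-4.7, -2.3, 5.0]
grip_width: 0.168
t 21.75 p [662.7 125.6 166.8] F [-4.7 -2.3  5. ] M [-0.47  0.62 -0.1 ] gw 14.4 j [-0.    0.48  1.49  0.07  0.73 -0.82]
deck [93.5 95.8 24.5]
[[ 2.7 -3.9 -0. ]
 [ 2.2 -4.2 -0. ]
 [ 1.6 -4.5 -0. ]
 [ 1.  -4.6 -0. ]
 [ 0.4 -4.7 -0. ]
 [-0.2 -4.7 -0. ]
 [-0.9 -4.7 -0. ]
 [-1.5 -4.5 -0. ]
 [-2.  -4.3 -0. ]
 [-2.6 -4.   0. ]
 [-3.1 -3.6  0. ]
 [-3.5 -3.2  0. ]]
```

View pics/s18.png

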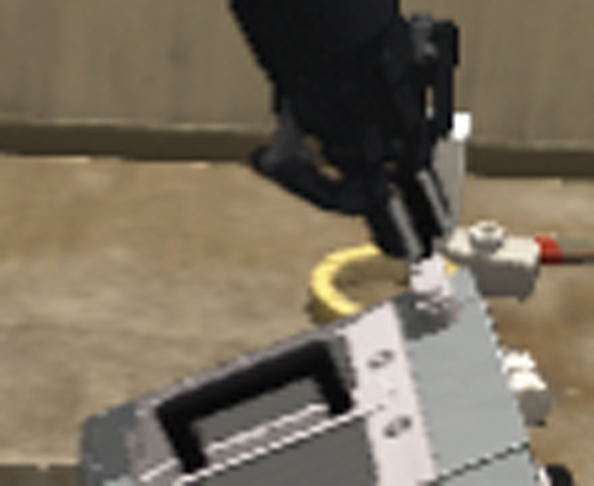

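```bash
python3 -m creep '[{"grip":10,"linear":[2.7,-3.9,0],"rot":[0,0,0]},{"grip":10,"linear":[2.2,-4.2,0],"rot":[0,0,0]},{"grip":10,"linear":[1.6,-4.5,0],"rot":[0,0,0]},{"grip":10,"linear":[1,-4.6,0],"rot":[0,0,0]},{"grip":10,"linear":[0.4,-4.7,0],"rot":[0,0,0]},{"grip":10,"linear":[-0.2,-4.7,0],"rot":[0,0,0]},{"grip":10,"linear":[0,0,0],"rot":[0,0,0]}]'
python3 -m creep '[{"grip":10,"linear":[-0.9,-4.7,0],"rot":[0,0,0]},{"grip":10,"linear":[-1.5,-4.5,0],"rot":[0,0,0]},{"grip":10,"linear":[-2,-4.3,0],"rot":[0,0,0]},{"grip":10,"linear":[-2.6,-4,0],"rot":[0,0,0]},{"grip":10,"linear":[-3.1,-3.6,0],"rot":[0,0,0]},{"grip":10,"linear":[-3.5,-3.2,0],"rot":[0,0,0]},{"grip":10,"linear":[0,0,0],"rot":[0,0,0]},{"grip":10,"linear":[0,0,0],"rot":[0,0,0]}]'
python3 - <<'E'
from h import *
p,Rt,s=st(); R,t=deckR(); print("deck",R.inv().apply(p-t).round(1),"F",R.inv().apply(s["force"]).round(1))
crop("side",260,130,110,90,5.4,"pics/s19.png");crop("top",250,140,86,84,7,"pics/t19.png")
E
```

```text
time_s: 22.38
eef_pos: [640.2, 114.2, 155.7]
ee_rot: [0.189, 0.38, 0.899, 0.106]
force: [-2.7, 6.5, 5.7]
grip_width: 0.167
time_s: 23.05
eef_pos: [633.9, 87.0, 151.1]
ee_rot: [0.19, 0.38, 0.899, 0.106]
force: [-1.4, 3.8, 5.9]
grip_width: 0.169
t 23.05 p [633.9  87.  151.1] F [-1.4  3.8  5.9] M [0.42 0.01 0.39] gw 14.4 j [-0.08  0.43  1.62  0.13  0.67 -0.93]
deck [57.2 60.6 24.2] F [1.6 3.9 5.7]
```

View pics/s19.png

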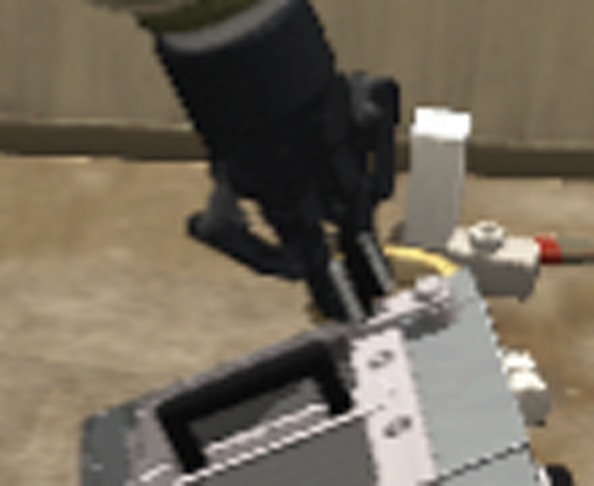

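View pics/t19.png

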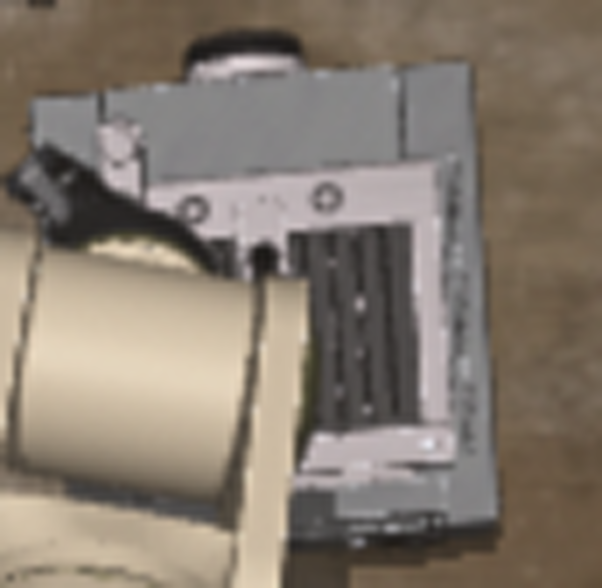

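```bash
python3 -m creep '[{"grip":10,"linear":[-1.2,-0.9,0],"rot":[0,0,0]},{"grip":10,"linear":[0,0,0],"rot":[0,0,0]},{"grip":10,"linear":[0,0,0],"rot":[0,0,0]}]'
python3 - <<'E'
from h import *
p,Rt,s=st(); R,t=deckR(); print("deck",R.inv().apply(p-t).round(1),"F",R.inv().apply(s["force"]).round(1))
E
python3 -m creep '[{"grip":30,"linear":[0,0,0],"rot":[0,0,0]},{"grip":40,"linear":[0,0,0],"rot":[0,0,0]},{"grip":40,"linear":[0,0,0],"rot":[0,0,0]},{"grip":40,"linear":[0,0,0],"rot":[0,0,0]},{"grip":40,"linear":[0,0,-15],"rot":[0,0,0]},{"grip":40,"linear":[0,0,-30],"rot":[0,0,0]},{"grip":40,"linear":[0,0,-35],"rot":[0,0,0]},{"grip":40,"linear":[0,0,-35],"rot":[0,0,0]},{"grip":40,"linear":[0,0,-35],"rot":[0,0,0]},{"grip":40,"linear":[0,0,0],"rot":[0,0,0]}]'
python3 -m creep '[{"grip":40,"linear":[30,0,-20],"rot":[0,0,0]},{"grip":40,"linear":[30,0,-20],"rot":[0,0,0]},{"grip":40,"linear":[30,0,-20],"rot":[0,0,0]},{"grip":40,"linear":[30,0,-20],"rot":[0,0,0]},{"grip":40,"linear":[30,0,-10],"rot":[0,0,0]},{"grip":40,"linear":[0,0,0],"rot":[0,0,0]},{"grip":40,"linear":[0,0,0],"rot":[0,0,0]}]'
python3 - <<'E'
from h import *
st()
crop("side",260,160,110,90,5.4,"pics/s20.png");crop("top",250,140,86,84,7,"pics/t20.png")
E
```

```text
time_s: 23.4
eef_pos: [634.1, 85.8, 151.1]
ee_rot: [0.19, 0.38, 0.899, 0.106]
force: [-1.9, 4.9, 6.5]
grip_width: 0.169
t 23.4 p [634.1  85.8 151.1] F [-1.9  4.9  6.5] M [ 0.73 -0.03  0.48] gw 14.4 j [-0.08  0.43  1.62  0.13  0.67 -0.94]
deck [57.3 59.3 24.1] F [1.5 5.1 6.5]
time_s: 24.23
eef_pos: [571.1, 78.0, 293.0]
ee_rot: [0.194, 0.379, 0.898, 0.107]
force: [-0.2, -0.9, 1.4]
grip_width: 0.47
time_s: 24.82
eef_pos: [436.6, 183.4, 328.7]
ee_rot: [0.189, 0.379, 0.9, 0.106]
force: [1.2, -0.1, 0.0]
grip_width: 0.464
t 24.82 p [436.6 183.4 328.7] F [ 1.2 -0.1  0. ] M [-0.03  0.19  0.08] gw 39.6 j [ 0.16 -0.09  1.76 -0.03  1.03 -0.6 ]
```

View pics/s20.png

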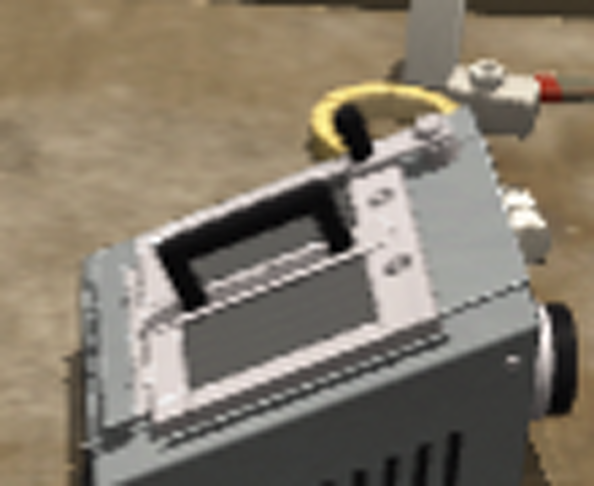

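View pics/t20.png

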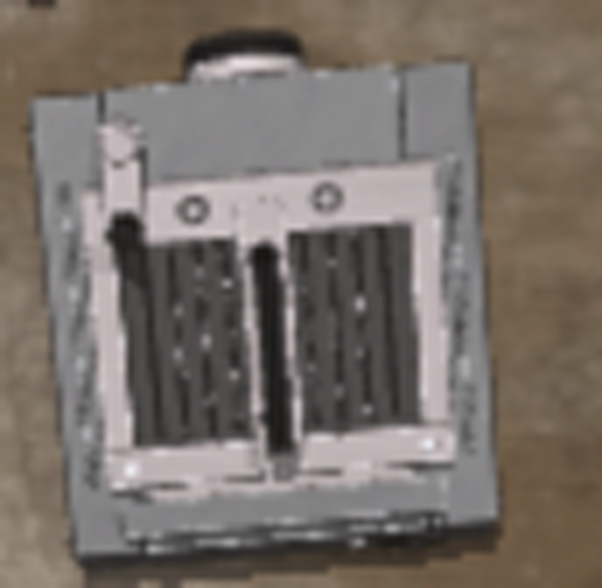

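The latch lies over the head rail, with its knob at (126,232), which matches q≈0. Both pegs are centred and the tongue is under the lip. I'll check the bystanders and hand in.

Run:
```python
from h import *
from rig import ctrl
p,_=imaging.capture("top"); a=np.load("top0.npz")["p"].astype(int)
for n,(u,v,w,h) in {"disc":(365,205,52,52),"magnet":(355,158,34,40)}.items():
    print(n,abs(p[v:v+h,u:u+w].astype(int)-a[v:v+h,u:u+w]).mean())
st()
print(ctrl.finish_job())
```

```text
disc 1.2497534516765285
magnet 1.5779411764705882
t 24.97 p [437.8 182.  328. ] F [-0.4  0.2  0.4] M [-0.06  0.23  0.  ] gw 39.9 j [ 0.16 -0.09  1.76 -0.02  1.03 -0.6 ]
the job is handed in; nothing more can be done
None
```

The larger cassette is seated in the extractor and latched, and I handed the job in at 25.0 s of the 72 s allowed. I did the steps in the order asked:

1. I swung the latch fully open.
2. I lifted the cassette by its handle and slid the tongue under the lip with the cassette about 10° steeper than the seat. I stopped at contact with the lip and backed off 3 mm.
3. I pivoted the head edge down over both pegs until the frame lay flat, with about 14 N of contact on the seat.
4. I swung the latch back to its stop over the head rail and moved the arm clear.

**Last checks:**
- Both pegs show centred in the holes, and the tongue end sits at the lip.
- The knob is where a fully closed latch puts it.
- The top-camera view of the grinding disc and the magnet is unchanged from the start.
- The tool carries no load, and no wrist force I read came near the limit.

**Small disagreement:** the camera and the arm's own position readings differed by 1–2 mm when I measured the held cassette. The force contact at the lip agreed with the arm's reading. No check failed.

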